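Lift the chest lid off its keyed hinges and stow it in the lid rack

TASK

Open the grey accessory chest for service: raise its lid by the bar handle until it stands about upright, lift it up off its two hinge pins (it only comes off at the right angle, so feel for it), and stand it in the trough of the dark lid rack, hinge side down, about in the middle, and let go. Leave the other things on the table and in the chest where they are.

Things in the scene. Friction and masses are not known exactly. Their poses are not given: they have to be found in the camera images.
- station: Grey sheet-steel chest with a tall back panel, one fixed piece; sizes in mm. Origin: centre of the chest's underside; x from its front to the panel, y along the hinge, z up. Chest 110 (x) x 200 (y) x 65 high, walls 3, floor 3.
- panel_face (a point): Point on the front face of the back panel, at station x = +131, z = 225: 46 behind the hinge axis. Panel 240 wide, 380 high; a spanner is fixed upright on it (8 thick, y = +90, z 175 to 365). With the lid upright a vertical hand strikes the panel: lean it 35 to 45 degrees, wrist to the chest's front.
- pin_mid (a point): Point on the hinge axis midway between the two fixed pins: station x = +85, z = +67.5, axes as the station's. Pins lie along y at y = +-60, flat in section: 5 thick, 14 high. Their height leans from vertical by a hidden angle, another each time, 21 degrees to the chest's front to 3 degrees to the panel. Sideways play of the lid 3 each way.
- lid: Loose lid, 0.2 to 0.45 kg, at first shut on the chest, its axes then parallel to the station's. Origin: on its hinge axis, midway between its hooks; x from handle to hinge edge, z out of its upper face. Panel 124 x 200 x 5, from x = -142 to -18, rubber pad 4 thick below. Opens by turning about +y, handle end up and back towards the panel; nothing holds it short of the panel (about 110 degrees).
- lid_hooks (a point): Same point as the lid's origin. Two C-shaped hooks at y = +-60 (24 thick, 14 wide, reaching 24.5 past the axis); 16 inside, narrowing to a straight mouth 6.5 wide, 14 long, facing the lid's +x. A pin passes the mouth only within about 8 degrees of the pin's lean, a lid angle of 69 to 93 from shut: pulled along the lid's plane there it is off after 32, elsewhere it stops after 3 to 10.
- lid_bar (a point): Middle of the lid's handle: a round steel bar of 10 diameter along y, 100 long, 42 in front of the panel's front edge, at x = -184 in the lid's frame, carried by two 10 arms at y = +-50. The bar can turn between the fingers, so that the lid pivots or hangs from it.
- rack: Dark steel lid rack, fixed. Origin: centre of its underside; trough along y, 190 long. Base 90 x 190 x 8, trough floor at z = 8, two walls 32 apart inside up to z = 62, flared to a mouth about 54 wide at z = 79. A stowed lid stands on its hooks on the trough floor (hinge axis about 33 above the underside), upright or leaning up to 15 degrees, its y along the trough, either face either way.
- blade_flange: Bystander in the chest: steel flange 70 diameter, 22 high. Origin: centre of its underside.
- bolt: Bystander in the chest: hex bolt 47 long. Origin: under its middle.
- nut: Bystander on the table: steel nut 22 across, 10 high.
- spare_knob: Bystander: black star knob 46 across, 28 high.
- tape_measure: Bystander: tape measure 40 x 80 x 68 high.
- try_square: Bystander: try square 120 x 188 x 23, lying flat.

How it is judged (in metres and radians):
On the way, in this order (a step that is already met when the one before it is completed fails the run):
1. the lid stands within 27 degrees of upright while still on its pins (angle between lid's own z axis and vertical above 1.1 rad and distance between lid and pin_mid below 0.009 m), for 0.2 s.
2. the lid, still about upright, has been lifted up off its pins (angle between lid's own z axis and vertical above 1 rad and z of lid in the frame of pin_mid above 0.028 m and horizontal distance between lid and pin_mid below 0.04 m), for 0.05 s.
At the end, for the whole second after the job is handed in: The lid stands at rest and released in the rack's trough, hooks on the trough floor (hinge axis less than 42 mm above the rack's underside and within 14 mm of the trough's centre line), handle up (bar above 170 mm), within 18 degrees of upright and within 30 mm of the middle along the trough (x of lid in the frame of rack between -0.014 and 0.014 m and y of lid in the frame of rack between -0.03 and 0.03 m and z of lid in the frame of rack below 0.042 m and height (world z) of lid_bar above 0.17 m and angle between lid's own z axis and vertical above 1.25 rad and linear speed of lid below 0.02 m/s and contact force between the fingers and lid below 0.1 N); the robot touches nothing.
It fails at once if a bystander on the table is moved by more than 30 mm (distance of any of nut, spare_knob, tape_measure, try_square from where it was at the start of the episode above 0.03 m).
It fails at once if the flange or bolt in the chest is moved by more than 30 mm (distance of any of blade_flange, bolt from where it was at the start of the episode above 0.03 m).
It also fails if it takes over 61 s, if anything falls off the work surface, if the arm or the gripper's body presses on something with over 40 N, if the wrist force passes 120 N, or if a joint passes its speed limit or range.

ROBOT

A 6-joint arm with a two-finger parallel gripper is mounted at the origin on a cart in front of the work surface, level with it; the furniture and walls round the work are solid. World frame = base frame: x ahead of the robot, y to its left, z up, the work surface at z = 0. Lengths are in m, angles in degrees, forces in N, time in s.
With the tool pointing down it reaches from about 0.3 to 1 m from the base axis. Payload 5.1 kg.
Tool frame: the origin (TCP) lies midway between the tips of the shut fingers; the grasp point (between the pads) lies 19 mm behind it; x points along the fingers, y is the direction in which the jaws open and shut, and the axes are right-handed (so a half turn about x gives the same grasp; the last joint's range is limited). The gripper opens to 95 mm and grips with 3 to 60 N. Pads are 20 mm wide; open, the fingers measure 119 mm over their backs; the gripper's body (75 mm by 180 mm) begins 59 mm behind the grasp point.
Start: joints at [69.523, 7.093, 94.555, -0, 78.352, -4.733], TCP at [0.176, 0.626, 0.215] pointing down, gripper open.
Joint ranges: [-149.61, 149.61], [-58.7, 133.49], [1.44, 155.28], [-77.14, 257.14], [18.33, 153.61], [-166.67, 166.67]. Speed limits (degrees/s): [147.25, 147.25, 180, 180, 180, 180].

INTERFACE

Orientations are given as [roll, pitch, yaw] about the fixed x, y, z axes, in that order (R = Rz(yaw) Ry(pitch) Rx(roll)).
In Python, from plant import r gives the robot as it stands.
- The arm moves only by the tool play_rows, never from a script. Its arguments are lists of equal length, an entry for each row: "fingers": the closure, from -1 (fully open) to 1 (shut), so that 0 is half open; "xyz": the shift along the world's x, y, z in m, a list of three; "spin": the turn about the world's z in degrees. A call has 1 to 20 rows; each row shifts and turns the pose as measured when the row begins; what a row does not reach is not made up. A row lasts 1/12 s, in which the tool goes at most 41.7 mm and 7.16 degrees, less where a joint would pass 70% of its speed; a pose out of reach is approached as far as the arm can. A call with a gripper value outside its range is refused whole. The fingers move at their own pace and stop on an object; "force" is the grip in N (left out, the last holds). Time passes only in rows, so rows that do not move let the fingers close. It gives the time, the measured TCP pose, the force and the opening at its end, in the units of the state.
- r.get_obs(): the state, without advancing time (a new reading comes with each control period).
- r.capture(name): name is "side" or "top" or "wrist"; returns a dict with "img" (420x560x3 uint8, red, green, blue), "K" (3x3 intrinsics, pixels), "eye" and "rotation" of the camera in the world; the wrist camera has in their place "mount" (4x4, takes a point from camera to tool coordinates, whose origin is the TCP and whose axes are the tool frame's). Camera axes: x right, y down, z forward; pixel columns grow to the right and rows downward; lengths in m; the calibration is good to about 2 mm. A picture is of the moment at which its call begins: read the wrist's pose just before it. There is no depth.
- r.job_done(): hands the job in, once; it reports no verdict.
Trained networks look in a picture, given as the dict that the camera call returned (one of the last four; its "shot" number tells which), for a name from the list of things; names that differ only in an ending like _2 or _b are one class to them, and where a whole thing is asked for, a point or a joint stands for the part that bears it (a point fixed in the world has none). Each returns a list of dicts, best first, with "confidence" (0 to 1); they miss things now and then, are a little off and sometimes report something else, mostly with a low value. They report only what shows in the picture. A call takes as long as a camera call.
- r.trace(target, picture): "mask" (420x560 bool, what is visible of it) and "box" ([centre column, centre row, width, height] in pixels, round what is visible of it).
The state is a dict: "time_s": time; "joint_pos": joint angles; "joint_velocities": joint speeds; "joint_efforts": joint torques, N m; "ee_pos": TCP position; "ee_rot": TCP orientation; "contact_force": force on the tool from outside, world axes, zero at the start; "ft_torque": the same for the moment, N m; "gripper_width": finger opening in m.
Only numpy, scipy, OpenCV 4.12 (cv2) and the standard library are available. Lean on these libraries where they do the work, as an engineer would, in place of code of your own. Each camera call takes 0.05 s, during which the arm holds its last target.

## Working session

There is one attempt and no reset: what is moved stays moved. The work goes in short steps, Python scripts to look and compute and a tool call to move; the robot and the scene stay as the last step left them, time stands still between calls to the robot, and variables do not carry over. Pictures are saved under pics/ and viewed, and the job is handed in when it is done.

Besides the shell and the picture viewer there is one more tool, called after "Call:" by a JSON object that holds its "fn" and its "kwargs". play_rows: Moves the arm, as the interface text tells. Its arguments: {"type":"object","properties":{"fingers":{"type":"array"},"xyz":{"type":"array"},"spin":{"type":"array"},"force":{"type":"number"}},"required":["fingers","xyz","spin"]}

```bash
ls; mkdir -p pics
cat > h.py <<'E'
import numpy as np,cv2,pickle
from plant import r
def snap(n,f):
    c=r.capture(n); cv2.imwrite('pics/'+f+'.png',c['img'][:,:,::-1]); pickle.dump(c,open('pics/'+f+'.pkl','wb')); return c
E
python3 - <<'E'
from h import *
print(r.get_obs())
for n in('side','top','wrist'):
    c=snap(n,n+'0')
    print(n,{k:(v.tolist() if hasattr(v,'tolist') else v) for k,v in c.items() if k!='img'})
    for t in ['station','lid','lid_bar','rack']:
        try:
            for d in r.trace(t,c)[:2]: print(t,d['confidence'],np.round(d['box'],1))
        except Exception as e: print(t,e)
E
```

```text
pics
{'time_s': 0.0, 'joint_pos': array([ 6.95234985e+01,  7.13121309e+00,  9.46322152e+01, -1.18633485e-04,
        7.83534556e+01, -4.73222100e+00]), 'joint_velocities': array([ 0.00452728, -0.13704045, -0.00266724,  0.00238727,  0.02728739,
        0.10703512]), 'joint_efforts': array([ 8.09569337e-04, -4.17592049e+01, -3.59936285e+01,  7.74757750e-02,
        4.92067134e-02, -1.99492351e-04]), 'ee_pos': array([0.17617364, 0.62500613, 0.21343211]), 'ee_rot': array([ -94.67528895,   89.88311599, -110.41954537]), 'contact_force': array([-1.21394392, -0.29905677,  0.64522071]), 'ft_torque': array([ 0.00846472, -0.01895159,  0.0582211 ]), 'gripper_width': 0.09497237862751245}
side {'K': [[467.6530492900425, 0.0, 272.4210077240725], [0.0, 467.6530492900425, 214.07021424794175], [0.0, 0.0, 1.0]], 'eye': [0.376749884409879, -1.0492942186098313, 1.0865626648281903], 'rotation': [-130.63500613017504, 0.05256318162573186, -8.852722216510594], 'shot': 1}
station 0.79 [297.  256.2 103.2 174.4]
lid 0.63 [273.8 295.6  81.9  63. ]
lid_bar 0.69 [274.9 295.1  84.9  65.4]
rack 0.84 [244.9 205.8  37
[... 206 characters left out ...]
945201722, 1.7140764842945553], 'rotation': [-167.30939684878598, 0.24251661435054533, -90.29669471530808], 'shot': 2}
station 0.86 [339.4 200.9  70.9  78.1]
lid 0.68 [337.2 223.7  47.6  50.8]
lid_bar 0.74 [337.9 224.2  46.1  50.9]
rack 0.79 [232.8 233.5  48.   32. ]
wrist {'K': [[289.0993939942995, 0.0, 275.6150082639434], [0.0, 289.0993939942995, 208.86286337361142], [0.0, 0.0, 1.0]], 'mount': [[0.00016337137778626556, -0.254584114495747, 0.9670506201622581, -0.16923615864608726], [0.9999996128279949, -0.0007945876284087932, -0.0003781195055123338, 0.000522166563957982], [0.0008646696783105033, 0.9670503075212357, 0.2545838861150294, -0.07055128222471549], [0.0, 0.0, 0.0, 1.0]], 'shot': 3}
```

View pics/side0.png

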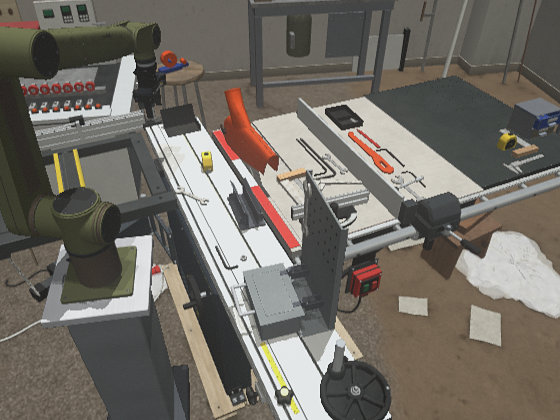

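View pics/top0.png

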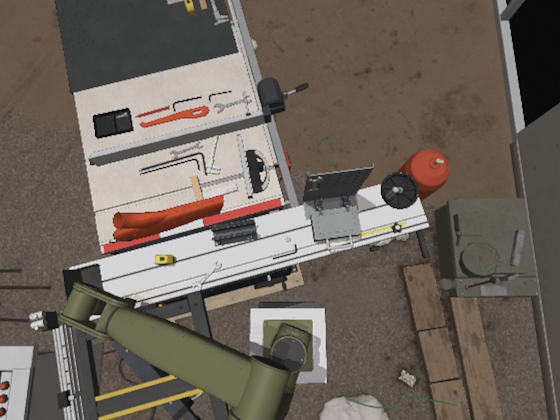

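View pics/wrist0.png

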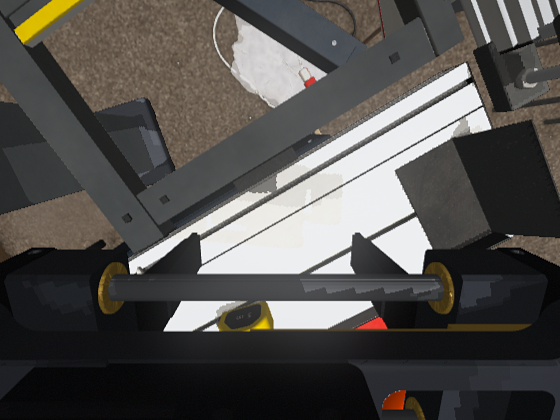

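Run:
```python
import cv2
a=cv2.imread('pics/top0.png')[140:270,190:430]; cv2.imwrite('pics/topz.png',cv2.resize(a,None,fx=3.3,fy=3.3,interpolation=cv2.INTER_CUBIC))
a=cv2.imread('pics/side0.png')[150:370,200:400]; cv2.imwrite('pics/sidez.png',cv2.resize(a,None,fx=2.7,fy=2.7,interpolation=cv2.INTER_CUBIC))
```

```text
(no output)
```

View pics/topz.png

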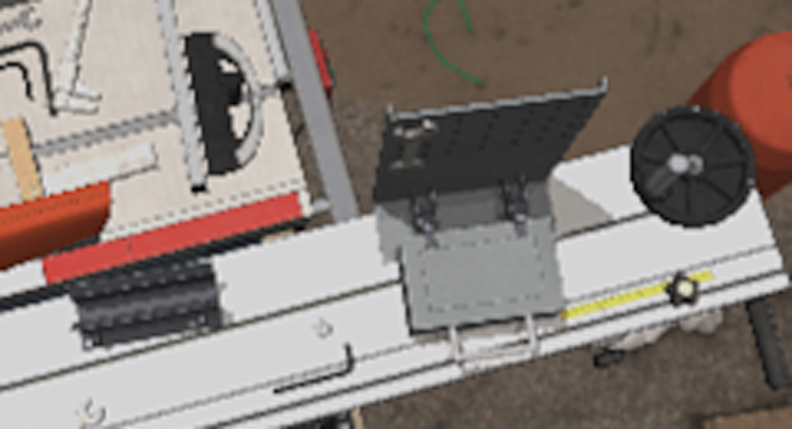

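View pics/sidez.png

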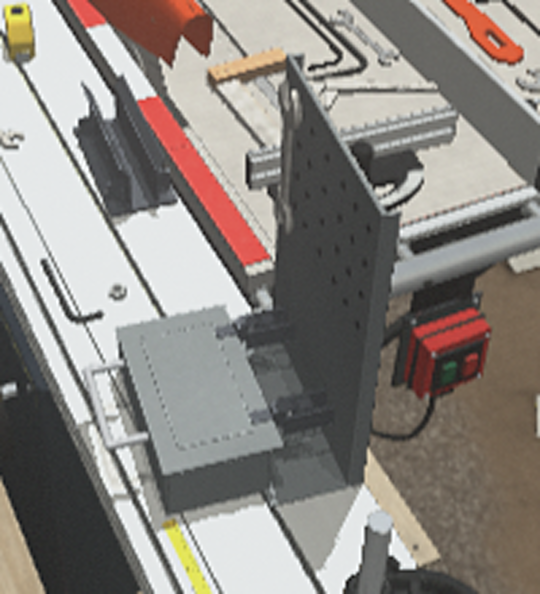

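```bash
cat >> h.py <<'E'
from scipy.spatial.transform import Rotation as Ro
from scipy.optimize import least_squares
def cam(f):
    c=pickle.load(open('pics/'+f+'.pkl','rb'));R=Ro.from_euler('xyz',c['rotation'],degrees=True).as_matrix()
    return np.array(c['K']),R,np.array(c['eye'])
def proj(C,P):
    K,R,e=C; q=(np.atleast_2d(P)-e)@R@K.T; return q[:,:2]/q[:,2:]
def T(p,P):
    x,y,a=p; P=np.atleast_2d(np.array(P,float)); c,s=np.cos(a),np.sin(a)
    return np.c_[x+c*P[:,0]-s*P[:,1],y+s*P[:,0]+c*P[:,1],P[:,2]]
E
python3 - <<'E'
from h import *
ct,cs=cam('top0'),cam('side0')
t=lambda u:np.array(u)/3.3+[190,140]
s=lambda u:np.array(u)/2.7+[200,150]
tp=[([-57,100,74],(408,330)),([-57,-100,74],(563,313)),([67,-100,74],(549,222)),([67,100,74],(402,236)),([131,120,380],(388,108)),([131,-120,380],(606,82))]
sp=[([-57,100,74],(118,327)),([-57,-100,74],(163,487)),([67,-100,74],(282,447)),([67,100,74],(222,306)),([131,120,380],(288,54)),([131,-120,380],(388,214)),([-104,50,71],(90,366)),([-104,-50,71],(108,447))]
A=np.array([a for a,_ in tp])/1e3; B=np.array([a for a,_ in sp])/1e3
at=np.array([t(b) for _,b in tp]); bs=np.array([s(b) for _,b in sp])
f=lambda p:np.r_[(proj(ct,T(p,A))-at).ravel(),(proj(cs,T(p,B))-bs).ravel()]
o=least_squares(f,[.5,-.3,.15],loss='soft_l1'); print(o.x,np.degrees(o.x[2])); print(np.round(f(o.x).reshape(-1,2),1))
# overlays of rack later
tp=[([-27,95,79],(85,310)),([27,95,79],(75,290)),([27,-95,79],(215,262)),([-45,95,4],(87,347)),([-45,-95,4],(221,326))]
A2=np.array([a for a,_ in tp])/1e3; a2=np.array([t(b) for _,b in tp])
g=lambda p:(proj(ct,T(p,A2))-a2).ravel()
o2=least_squares(g,[.5,.15,.15],loss='soft_l1'); print(o2.x,np.degrees(o2.x[2]));print(np.round(g(o2.x).reshape(-1,2),1))
for nm,C,z in(('top0',ct,(190,140,3.3)),('side0',cs,(200,150,2.7))):
    im=cv2.imread(f'pics/{nm}.png'); im=cv2.resize(im,None,fx=3.5,fy=3.5,interpolation=cv2.INTER_CUBIC)
    def ln(p,P,col):
        q=(proj(C,T(p,np.array(P)/1e3))+.5)*3.5
        cv2.polylines(im,[q.astype(int).reshape(-1,1,2)],True,col,1)
    R=lambda x0,x1,y,zz:[[x0,-y,zz],[x1,-y,zz],[x1,y,zz],[x0,y,zz]]
    ln(o.x,R(-57,67,100,74),(0,0,255));ln(o.x,R(-55,55,100,0),(0,255,0));ln(o.x,[[131,-120,0],[131,120,0],[131,120,380],[131,-120,380]],(255,0,0));ln(o.x,R(-104,-94,50,71),(0,255,255))
    for zz,w in((0,45),(8,45),(79,27)):ln(o2.x,R(-w,w,95,zz),(0,0,255))
    u,v=(190,140) if nm=='top0' else (210,160)
    k=im[int(v*3.5):int(v*3.5)+ (450 if nm=='top0' else 600),int(u*3.5):int(u*3.5)+800]
    cv2.imwrite(f'pics/ov_{nm}.png',k)
E
```

```text
[ 0.50325274 -0.21179491  0.12862378] 7.3695999074341945
[[ 1.4 -1.2]
 [ 1.  -2.4]
 [ 0.1 -2.9]
 [-1.2 -1.1]
 [ 0.6  2.4]
 [ 0.7  1.6]
 [-0.7 -0.5]
 [ 0.6 -5. ]
 [ 1.6 -1. ]
 [ 1.5 -1.4]
 [-0.1  0.2]
 [-1.3  0.8]
 [-2.3  1.9]
 [-0.9 -0.4]]
[0.47709842 0.22074299 0.14616639] 8.374717217374267
[[-2.7  4.6]
 [-1.1 -1.8]
 [ 0.8  0.1]
 [ 0.2 -0.1]
 [ 2.3 -0.2]]
```

View pics/ov_top0.png

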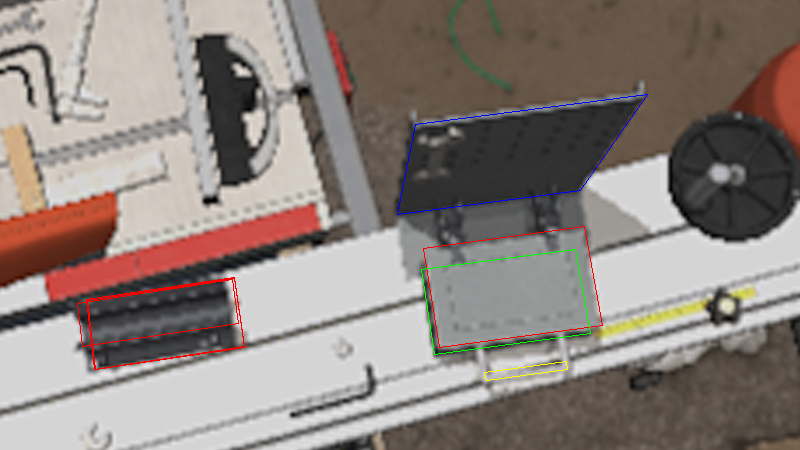

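View pics/ov_side0.png

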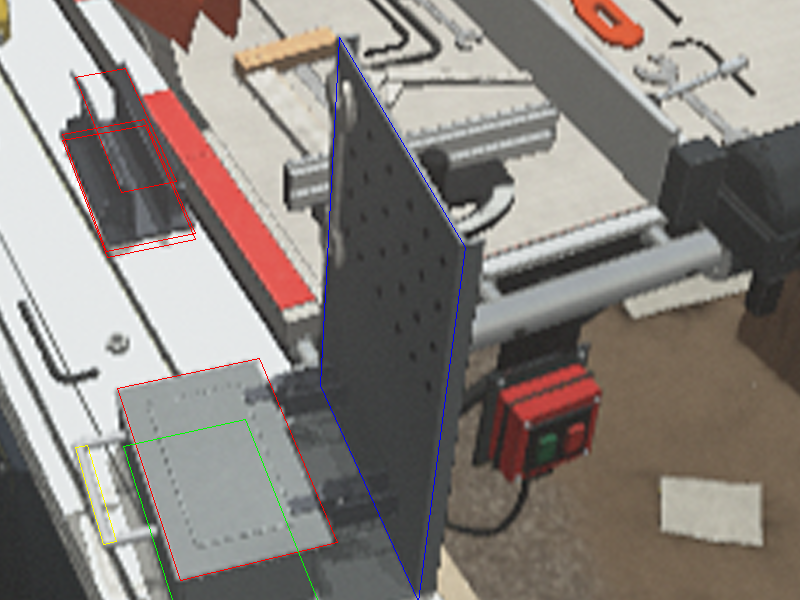

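Run:
```python
from h import *
o=r.get_obs();R=Ro.from_euler('xyz',o['ee_rot'],degrees=True).as_matrix();print(np.round(R,3), np.degrees(np.arctan2(R[1,1],R[0,1])))
```

```text
[[-0.     0.271  0.962]
 [ 0.     0.962 -0.271]
 [-1.     0.    -0.   ]] 74.25778074948592
```

Call:
{"fn": "play_rows", "kwargs": {"fingers": [-1,-1,-1,-1,-1,-1,-1,-1,-1,-1,-1,-1,-1,-1,-1,-1], "xyz": [[0.01,-0.01,0.035],[0.027,-0.023,0.017],[0.027,-0.023,0.017],[0.027,-0.023,0.017],[0.027,-0.023,0.017],[0.027,-0.023,0.017],[0.027,-0.023,0.017],[0.027,-0.023,0.017],[0.027,-0.023,0.017],[0.027,-0.023,0.017],[0.027,-0.023,0.017],[0.027,-0.023,0.017],[0.027,-0.023,0.017],[0.027,-0.023,0.017],[0.027,-0.023,0.017],[0,0,0]], "spin": [-4,-4,-4,-4,-4,-4,-4,-4,-4,-4,-4,-4,-4,-4,-4,0]}}

```text
time_s: 2.08
ee_pos: [0.5748, 0.2721, 0.4982]
ee_rot: [-165.8, 89.9, 115.8]
contact_force: [0.2, 0.8, 0.3]
gripper_width: 0.0949
```

Call:
{"fn": "play_rows", "kwargs": {"fingers": [-1,-1,-1,-1,-1,-1,-1,-1,-1,-1,-1,-1,-1,-1,-1,-1], "xyz": [[0.035,0.016,0.005],[0.035,0.016,0.01],[0.035,0.016,0.01],[0.035,0.016,0.01],[0.035,0.016,0.01],[0.035,0.016,0.01],[0.035,0.016,0.01],[0.035,0.016,0.01],[0.035,0.016,0.01],[0.035,0.016,0.01],[0.035,0.016,0.01],[0.035,0.016,0.01],[0.035,0.016,0.01],[0.035,0.016,0.01],[0.035,0.016,0.01],[0.035,0.016,0.01]], "spin": [0,0,0,0,0,0,0,0,0,0,0,0,0,0,0,0]}}

```text
time_s: 3.42
ee_pos: [0.8832, 0.4172, 0.448]
ee_rot: [107.2, 81.8, 29.2]
contact_force: [1.6, 0.7, -1.3]
gripper_width: 0.095
```

```bash
cat >> h.py <<'E'
def st():
    o=r.get_obs();R=Ro.from_euler('xyz',o['ee_rot'],degrees=True).as_matrix()
    print('t',round(o['time_s'],2),'j',np.round(o['joint_pos'],1),'p',np.round(o['ee_pos'],4),'x',np.round(R[:,0],3),'y',np.round(R[:,1],3),'tilt',round(np.degrees(np.arccos(-R[2,0])),2),'F',np.round(o['contact_force'],1),'w',round(o['gripper_width'],4))
    return o,R
E
python3 -c "
from h import *
st()"
```

```text
t 3.42 j [ 21.8  58.    1.6   1.1 112.3  10.4] p [0.8832 0.4172 0.448 ] x [ 0.124  0.07  -0.99 ] y [0.97  0.203 0.136] tilt 8.2 F [ 1.6  0.7 -1.3] w 0.095
```

Call:
{"fn": "play_rows", "kwargs": {"fingers": [-1,-1,-1,-1,-1,-1,-1,-1,-1,-1,-1,-1], "xyz": [[0.035,0.016,0.01],[0.035,0.016,0.01],[0.035,0.016,0.01],[0.035,0.016,0.01],[0.035,0.016,0.01],[0.035,0.016,0.01],[0.035,0.016,0.01],[0.035,0.016,0.01],[0.035,0.016,0.01],[0.035,0.016,0.01],[0.035,0.016,0.01],[0.035,0.016,0.01]], "spin": [3,3,3,3,0,0,0,0,0,0,0,0]}}

```text
time_s: 4.42
ee_pos: [0.9897, 0.4775, 0.384]
ee_rot: [97.8, 65.4, 32.7]
contact_force: [-0.3, -0.2, 0.2]
gripper_width: 0.095
```

```bash
python3 -c "
from h import *
st()"
```

```text
t 4.42 j [21.8 63.2  1.6  4.6 91.  -2.1] p [0.9897 0.4775 0.384 ] x [ 0.35   0.225 -0.909] y [0.831 0.373 0.413] tilt 24.62 F [-0.3 -0.2  0.2] w 0.095
```

Call:
{"fn": "play_rows", "kwargs": {"fingers": [-1,-1,-1,-1,-1,-1,-1,-1,-1,-1,-1,-1], "xyz": [[0.035,0.016,0.01],[0.035,0.016,0.01],[0.035,0.016,0.01],[0.035,0.016,0.01],[0.035,0.016,0.01],[0.035,0.016,0.01],[0.035,0.016,0.01],[0.035,0.016,0.01],[0.035,0.016,0.01],[0.035,0.016,0.01],[0.035,0.016,0.01],[0.035,0.016,0.01]], "spin": [6,6,6,0,0,0,0,0,0,0,0,0]}}

```text
time_s: 5.42
ee_pos: [1.0666, 0.5339, 0.3471]
ee_rot: [88.8, 49.3, 41.4]
contact_force: [0.5, 0.5, 0.0]
gripper_width: 0.0949
```

```bash
python3 -c "
from h import *
o,R=st();print(R[:,2])"
```

```text
t 5.42 j [ 20.8  67.9   1.6  14.   72.2 -21.5] p [1.0666 0.5339 0.3471] x [ 0.489  0.432 -0.758] y [0.554 0.518 0.652] tilt 40.72 F [0.5 0.5 0. ] w 0.0949
[ 0.67367175 -0.73889414  0.01420639]
```

Call:
{"fn": "play_rows", "kwargs": {"fingers": [-1,-1,-1,-1,-1,-1,-1,-1,-1,-1,-1,-1,-1,-1,-1,-1,-1,-1], "xyz": [[-0.01,-0.006,0.0],[-0.015,-0.008,0.0],[-0.02,-0.01,0.003],[-0.03,-0.017,0.005],[-0.034,-0.019,0.007],[-0.034,-0.019,0.007],[-0.034,-0.019,0.007],[-0.034,-0.019,0.007],[-0.034,-0.019,0.007],[-0.034,-0.019,0.007],[-0.034,-0.019,0.007],[-0.034,-0.019,0.007],[-0.034,-0.019,0.007],[-0.034,-0.019,0.007],[-0.034,-0.019,0.007],[-0.034,-0.019,0.007],[-0.034,-0.019,0.007],[-0.02,-0.012,0.0]], "spin": [0,0,0,0,-3,-3,-3,-3,-3,-3,-3,-3,-3,-3,-3,-2.6,0,0]}}

```text
time_s: 6.92
ee_pos: [0.5002, 0.2325, 0.3927]
ee_rot: [90.0, 51.5, 5.9]
contact_force: [0.4, 0.3, 1.1]
gripper_width: 0.0952
```

```bash
python3 -c "
from h import *
o,R=st();print(R[:,2])"
```

```text
t 6.92 j [ 25.8 -31.1 116.1 -14.3  59.   23.3] p [0.5002 0.2325 0.3927] x [ 0.619  0.064 -0.783] y [0.779 0.08  0.622] tilt 38.45 F [0.4 0.3 1.1] w 0.0952
[ 1.02436536e-01 -9.94739398e-01 -5.34803602e-04]
```

```bash
cat >> h.py <<'E'
def wsnap(f):
    o=r.get_obs(); c=r.capture('wrist'); R=Ro.from_euler('xyz',o['ee_rot'],degrees=True).as_matrix()
    M=np.eye(4);M[:3,:3]=R;M[:3,3]=o['ee_pos'];W=M@np.array(c['mount'])
    cv2.imwrite('pics/'+f+'.png',c['img'][:,:,::-1]); pickle.dump((np.array(c['K']),W[:3,:3],W[:3,3]),open('pics/'+f+'.cam','wb')); return c
def wcam(f): return pickle.load(open('pics/'+f+'.cam','rb'))
E
python3 -c "
from h import *
wsnap('w1')"
```

```text
(no output)
```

View pics/w1.png

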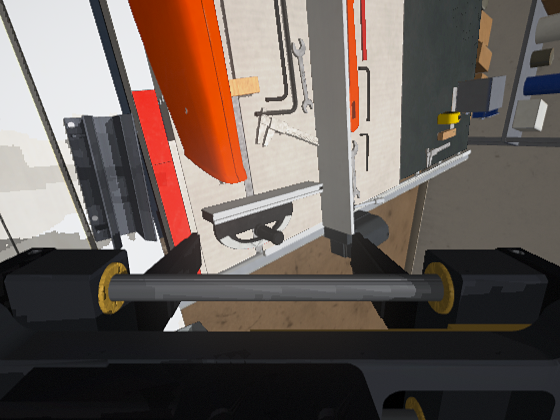

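Run:
```python
import cv2
a=cv2.imread('pics/w1.png')[100:260,40:200]; cv2.imwrite('pics/w1z.png',cv2.resize(a,None,fx=3.7,fy=3.7,interpolation=cv2.INTER_CUBIC))
```

```text
(no output)
```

View pics/w1z.png

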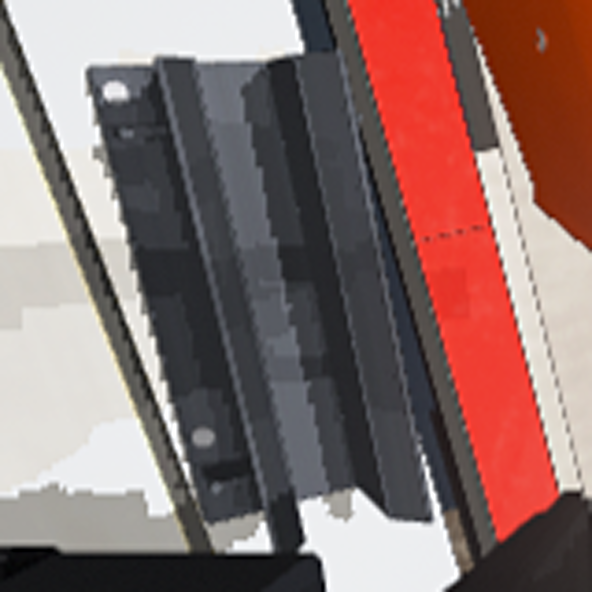

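Run:
```python
from h import *
C=wcam('w1'); p=[.478,.2207,.13]
R=lambda x0,x1,y,zz:[[x0,-y,zz],[x1,-y,zz],[x1,y,zz],[x0,y,zz]]
for zz,w in((0,45),(8,45),(79,27),(8,16),(62,16)): print(zz,w,np.round((proj(C,T(p,np.array(R(-w,w,95,zz))/1e3))-[40,100]+.5)*3.7-.5).astype(int).tolist())
```

```text
0 45 [[195, 543], [409, 495], [349, 87], [100, 89]]
8 45 [[197, 549], [414, 499], [353, 87], [101, 89]]
79 27 [[277, 591], [420, 554], [350, 82], [181, 83]]
8 16 [[272, 532], [349, 514], [279, 87], [189, 88]]
62 16 [[299, 570], [381, 549], [307, 84], [210, 84]]
```

Run:
```python
from h import *
C=wcam('w1')
pts=[([-45,95,8],(87,66)),([-45,-95,8],(207,522)),([-27,95,79],(155,58)),([-27,-95,79],(274,550)),([27,95,79],(340,52)),([27,-95,79],(432,521)),([-16,95,62],(193,60)),([-16,-95,62],(302,545)),([16,95,62],(303,58)),([16,-95,62],(378,512))]
A=np.array([a for a,_ in pts])/1e3;a=(np.array([b for _,b in pts])+.5)/3.7-.5+[40,100]
f=lambda p:(proj(C,T(p,A))-a).ravel()
o=least_squares(f,[.478,.22,.13],loss='soft_l1');print(o.x,np.degrees(o.x[2]),np.round(f(o.x).reshape(-1,2),1).tolist())
# with free z offset
def g(q):
    P=T(q[:3],A);P[:,2]+=q[3];return (proj(C,P)-a).ravel()
o=least_squares(g,[.478,.22,.13,0],loss='soft_l1');print(o.x,np.round(g(o.x).reshape(-1,2),1).tolist())
```

```text
[0.47702329 0.23097206 0.16501954] 9.454923247153266 [[-0.1, -0.3], [-1.0, 1.5], [2.7, -1.0], [2.5, 4.5], [-0.9, -0.5], [-1.8, 1.6], [0.6, -1.1], [0.7, 0.1], [-2.4, -1.3], [2.3, 3.0]]
[ 0.47807014  0.2306472   0.16529938 -0.01010606] [[0.4, 0.3], [-1.1, -0.1], [2.7, -0.2], [1.9, 2.4], [-1.9, 0.3], [-3.0, -0.1], [0.4, -0.4], [0.0, -1.8], [-3.1, -0.6], [1.3, 1.3]]
```

Call:
{"fn": "play_rows", "kwargs": {"fingers": [-1,-1,-1,-1,-1,-1,-1,-1,-1,-1,-1,-1,-1], "xyz": [[-0.005,-0.02,0],[-0.007,-0.038,-0.006],[-0.007,-0.038,-0.006],[-0.007,-0.038,-0.006],[-0.007,-0.038,-0.006],[-0.007,-0.038,-0.006],[-0.007,-0.038,-0.006],[-0.007,-0.038,-0.006],[-0.007,-0.038,-0.006],[-0.007,-0.038,-0.006],[-0.007,-0.038,-0.006],[-0.007,-0.038,-0.006],[-0.007,-0.02,-0.006]], "spin": [0,0,1,1,0,0,0,0,0,0,0,0,0]}}

```text
time_s: 8.05
ee_pos: [0.3941, -0.2319, 0.3214]
ee_rot: [89.1, 50.2, 8.9]
contact_force: [-0.1, 0.3, 0.5]
gripper_width: 0.0953
```

```bash
python3 -c "
from h import *
o,R=st();print(R[:,2])
wsnap('w2')"
```

```text
t 8.05 j [-60.5 -38.8 127.6  37.8  77.9 -74. ] p [ 0.3941 -0.2319  0.3214] x [ 0.632  0.099 -0.768] y [0.757 0.135 0.64 ] tilt 39.78 F [-0.1  0.3  0.5] w 0.0953
[ 0.16703706 -0.98589724  0.01025888]
```

View pics/w2.png

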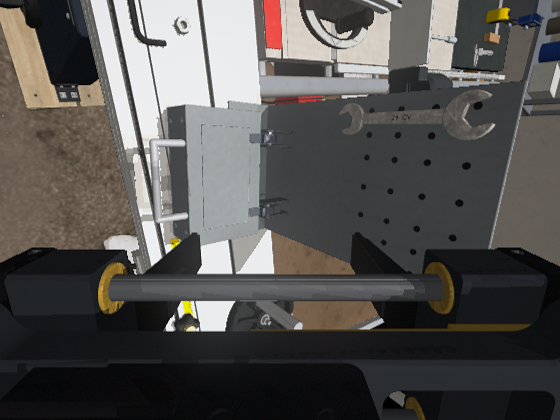

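Run:
```python
import cv2
a=cv2.imread('pics/w2.png')[90:250,130:330]; cv2.imwrite('pics/w2z.png',cv2.resize(a,None,fx=3.7,fy=3.7,interpolation=cv2.INTER_CUBIC))
```

```text
(no output)
```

View pics/w2z.png

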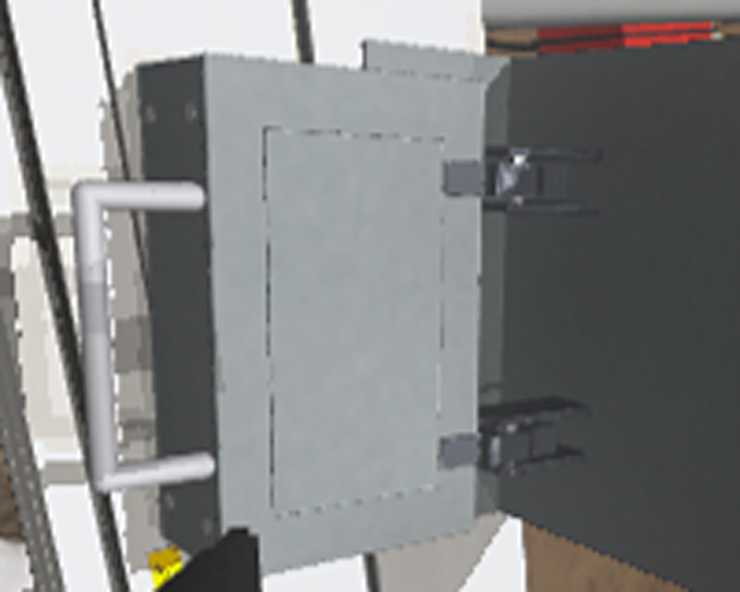

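Run:
```python
from h import *
C=wcam('w2')
pts=[([-57,100,74],(205,54)),([67,100,74],(487,82)),([67,-100,74],(475,525)),([-99,50,71.5],(87,195)),([-99,-50,71.5],(105,480)),([-57,0,74],(214,300),)]
A=np.array([a[0] for a in pts])/1e3;a=(np.array([b[1] for b in pts])+.5)/3.7-.5+[130,90]
W=np.ones((len(a),2));W[5,1]=0
def g(q):
    P=T(q[:3],A);P[:,2]+=q[3] if len(q)>3 else 0;return ((proj(C,P)-a)*W).ravel()
for q0 in([.5,-.21,.13],[.5,-.21,.13,0]):
    o=least_squares(g,q0,loss='soft_l1');print(o.x,np.degrees(o.x[2]),np.round(g(o.x).reshape(-1,2),1).tolist())
    p=o.x[:3];print('bar',T(p,[[-.099,0,.0715]]),'pin',T(p,[[.085,0,.0675]]),'panel',T(p,[[.131,0,.225]]))
    print('pan top', proj(C,T(p,[[.131,.12,.38],[.131,-.12,.38],[.131,.12,.0],[.131,-.12,0]])))
```

```text
[ 0.49913051 -0.21056671  0.12851252] 7.363225252885745 [[-0.2, -1.2], [0.8, -0.4], [1.1, 2.4], [-0.3, 0.0], [-0.3, 0.7], [0.2, 0.0]]
bar [[ 0.40094691 -0.22325446  0.0715    ]] pin [[ 0.58342957 -0.19967319  0.0675    ]] panel [[ 0.62905024 -0.19377787  0.225     ]]
pan top [[527.99106307  78.85113476]
 [474.12409597 316.65854751]
 [265.622719   104.84357582]
 [262.35129744 227.8583572 ]]
[ 0.5018845  -0.21044399  0.1306071  -0.00660958] 7.483235544552874 [[-0.3, -0.4], [-0.5, -0.0], [0.2, 1.1], [0.2, 0.2], [0.3, -0.5], [0.1, 0.0]]
bar [[ 0.40372768 -0.22333737  0.0715    ]] pin [[ 0.58616055 -0.19937393  0.0675    ]] panel [[ 0.63176877 -0.19338307  0.225     ]]
pan top [[528.61209689  79.23783976]
 [475.05217523 315.63736627]
 [266.67734543 104.95388351]
 [263.50674624 227.59643568]]
```

Call:
{"fn": "play_rows", "kwargs": {"fingers": [-1,-1,-1,-1,-1,-1,-1,-1,-1], "xyz": [[0.003,0.001,-0.03],[0.003,0.001,-0.03],[0.003,0.002,-0.03],[0.003,0.002,-0.03],[0.003,0.002,-0.03],[0.003,0.002,-0.03],[0.002,0.001,-0.03],[0,0,-0.01],[0,0,0]], "spin": [-1,-1,0,0,0,0,0,0,0]}}

```text
time_s: 8.85
ee_pos: [0.4114, -0.2195, 0.0901]
ee_rot: [88.8, 50.4, 6.3]
contact_force: [0.6, 0.2, -0.8]
gripper_width: 0.0948
```

```bash
python3 -c "
from h import *
o,R=st();print(R[:,2])"
```

```text
t 8.85 j [-56.  -26.9 143.4  45.4  52.5 -88.6] p [ 0.4114 -0.2195  0.0901] x [ 0.634  0.07  -0.77 ] y [0.763 0.105 0.637] tilt 39.61 F [ 0.6  0.2 -0.8] w 0.0948
[ 0.1248525  -0.99208845  0.01312863]
```

Call:
{"fn": "play_rows", "kwargs": {"fingers": [-1,-1,-1], "xyz": [[0.003,0,-0.017],[0,0,-0.017],[0,0,0]], "spin": [0,0,0]}}

```text
time_s: 9.1
ee_pos: [0.4155, -0.2183, 0.0566]
ee_rot: [88.7, 50.3, 6.3]
contact_force: [-0.2, 0.5, -0.2]
gripper_width: 0.0954
```

```bash
python3 -c "
from h import *
o,R=st();print(R[:,2])
wsnap('w3');snap('side','s3')
a=cv2.imread('pics/s3.png')[220:340,210:330]; cv2.imwrite('pics/s3z.png',cv2.resize(a,None,fx=4.5,fy=4.5,interpolation=cv2.INTER_CUBIC))"
```

```text
t 9.1 j [-55.4 -22.1 144.1  48.8  48.3 -93.5] p [ 0.4155 -0.2183  0.0566] x [ 0.635  0.07  -0.77 ] y [0.762 0.107 0.638] tilt 39.69 F [-0.2  0.5 -0.2] w 0.0954
[ 0.12748262 -0.99173087  0.01476697]
```

View pics/w3.png

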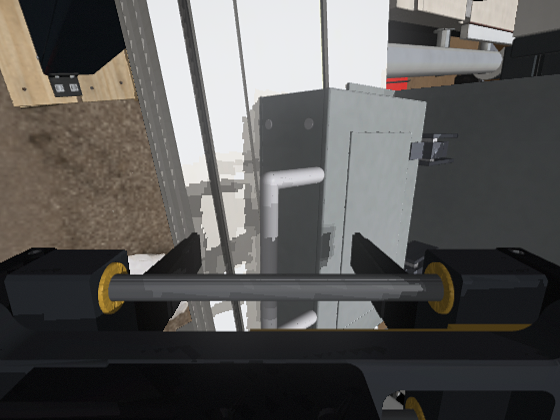

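View pics/s3z.png

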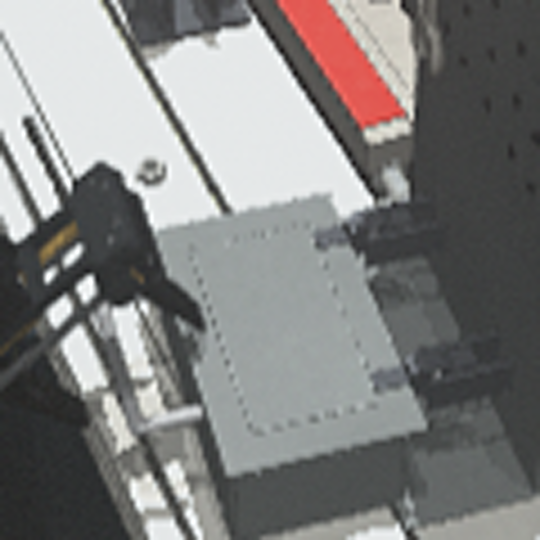

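Call:
{"fn": "play_rows", "kwargs": {"fingers": [1,1,1,1,1,1,1,1], "xyz": [[0,0,0],[0,0,0],[0,0,0],[0,0,0],[0,0,0],[0,0,0],[0,0,0],[0,0,0]], "spin": [0,0,0,0,0,0,0,0], "force": 30}}

```text
time_s: 9.87
ee_pos: [0.4197, -0.2241, 0.0682]
ee_rot: [87.3, 49.7, 5.2]
contact_force: [-0.6, 0.1, -0.9]
gripper_width: 0.0469
```

```bash
python3 -c "
from h import *
o,R=st();print(R[:,2])"
```

```text
t 9.87 j [-55.4 -22.9 143.5  48.7  48.6 -93.2] p [ 0.4197 -0.2241  0.0682] x [ 0.644  0.059 -0.763] y [0.755 0.116 0.646] tilt 40.27 F [-0.6  0.1 -0.9] w 0.0469
[ 0.12625815 -0.99153155  0.03039856]
```

```bash
python3 -c "
from h import *
wsnap('w4');snap('side','s4')
a=cv2.imread('pics/s4.png')[220:340,210:330]; cv2.imwrite('pics/s4z.png',cv2.resize(a,None,fx=4.5,fy=4.5,interpolation=cv2.INTER_CUBIC))
st()"
```

```text
t 9.97 j [-55.4 -22.9 143.5  48.7  48.6 -93.2] p [ 0.4196 -0.224   0.068 ] x [ 0.644  0.059 -0.763] y [0.755 0.116 0.646] tilt 40.26 F [-0.1  0.3  0.7] w 0.039
```

View pics/w4.png

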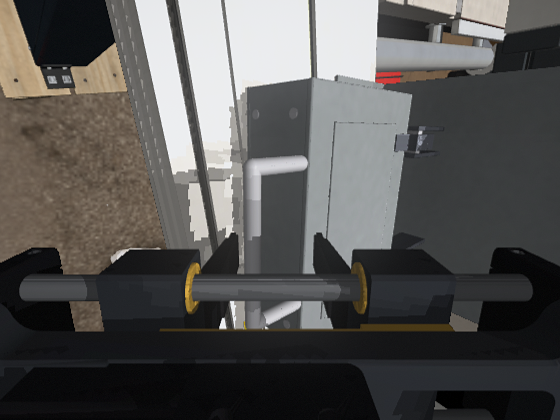

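View pics/s4z.png

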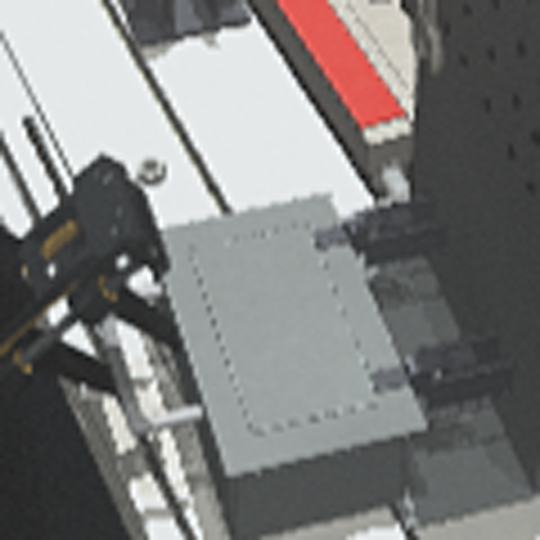

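Call:
{"fn": "play_rows", "kwargs": {"fingers": [1,1,1,1], "xyz": [[-0.004,0.001,-0.006],[-0.002,0.001,-0.006],[0,0,0],[0,0,0]], "spin": [0,0,0,0]}}

```text
time_s: 10.3
ee_pos: [0.4126, -0.2213, 0.0541]
ee_rot: [87.4, 49.8, 5.3]
contact_force: [-0.6, -0.6, 1.1]
gripper_width: 0.0126
```

```bash
python3 -c "
from h import *
o,R=st();print(R[:,2],o['joint_velocities'])"
```

```text
t 10.3 j [-56.1 -22.2 144.7  49.8  47.9 -95.5] p [ 0.4126 -0.2213  0.0541] x [ 0.643  0.06  -0.764] y [0.755 0.115 0.645] tilt 40.22 F [-0.6 -0.6  1.1] w 0.0126
[ 0.12638784 -0.9915544   0.02908576] [-0.36249846  0.57455358  1.09925921  0.0851517  -0.26672951 -0.50713102]
```

Call:
{"fn": "play_rows", "kwargs": {"fingers": [1,1,1,1,1,1,1,1,1], "xyz": [[0,0,0],[0.001,0,0.014],[0.002,0,0.014],[0.003,0,0.014],[0.004,0.001,0.013],[0.005,0.001,0.013],[0.006,0.001,0.013],[0.007,0.001,0.012],[0.008,0.001,0.012]], "spin": [0,0,0,0,0,0,0,0,0]}}

```text
time_s: 11.05
ee_pos: [0.4409, -0.2146, 0.1514]
ee_rot: [87.8, 51.2, 5.4]
contact_force: [-7.5, -1.5, 3.5]
gripper_width: 0.0092
```

```bash
cat >> h.py <<'E'
PIN=np.array([.585,-.1995,.0675]);YAW=np.radians(7.4)
def lid(off=np.array([0.,0,0])):
    o,R=st();G=o['ee_pos']-.019*R[:,0]; d=G-PIN; ex=np.array([np.cos(YAW),np.sin(YAW),0]);ey=np.array([-ex[1],ex[0],0])
    print('grasp st-x %.1f y %.1f z %.1f r %.1f ang %.1f'%(1e3*d@ex,1e3*d@ey,1e3*d[2],1e3*np.hypot(d@ex,d[2]),np.degrees(np.arctan2(d[2],-d@ex))),'torque',np.round(o['ft_torque'],2),'zaxis',np.round(R[:,2],3))
E
python3 -c "
from h import *
lid();snap('side','s5')"
```

```text
t 11.05 j [-50.8 -29.6 138.4  39.8  54.5 -77.4] p [ 0.4409 -0.2146  0.1514] x [ 0.624  0.059 -0.779] y [0.771 0.112 0.627] tilt 38.84 F [-7.5 -1.5  3.5] w 0.0092
grasp st-x -156.7 y 4.0 z 98.7 r 185.2 ang 32.2 torque [-0.19  1.49 -0.01] zaxis [ 0.125 -0.992  0.025]
```

View pics/s5.png

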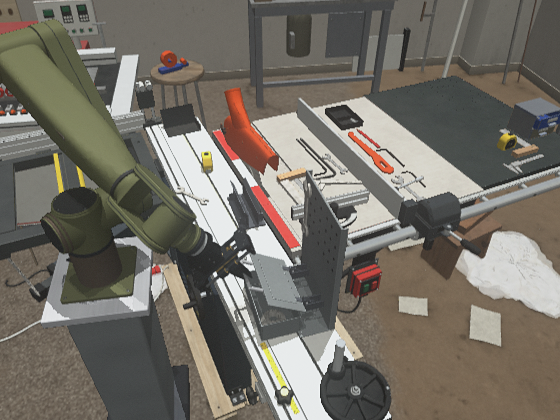

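Call:
{"fn": "play_rows", "kwargs": {"fingers": [1,1,1,1,1,1,1], "xyz": [[0.008,0.001,0.011],[0.009,0.001,0.011],[0.0095,0.001,0.01],[0.01,0.001,0.0095],[0.011,0.001,0.0085],[0.0115,0.0015,0.008],[0.012,0.0015,0.007]], "spin": [0,0,0,0,0,0,0]}}

```text
time_s: 11.68
ee_pos: [0.511, -0.2065, 0.2173]
ee_rot: [87.6, 51.8, 5.4]
contact_force: [-2.2, -0.8, -1.1]
gripper_width: 0.0092
```

```bash
python3 -c "
from h import *
lid()"
```

```text
t 11.68 j [-41.7 -24.7 128.5  34.3  53.5 -64.8] p [ 0.511  -0.2065  0.2173] x [ 0.615  0.059 -0.786] y [0.778 0.116 0.617] tilt 38.16 F [-2.2 -0.8 -1.1] w 0.0092
grasp st-x -86.1 y 3.0 z 164.8 r 185.9 ang 62.4 torque [-0.24  0.93 -0.07] zaxis [ 0.128 -0.991  0.026]
```

Call:
{"fn": "play_rows", "kwargs": {"fingers": [1,1,1,1,1,1], "xyz": [[0.0125,0.0015,0.006],[0.013,0.0015,0.005],[0.013,0.0015,0.004],[0,0,0],[0,0,0],[0,0,0]], "spin": [0,0,0,0,0,0]}}

```text
time_s: 12.18
ee_pos: [0.5512, -0.2016, 0.2326]
ee_rot: [87.4, 52.1, 5.5]
contact_force: [-1.3, -0.7, 1.1]
gripper_width: 0.009
```

```bash
python3 -c "
from h import *
lid()"
```

```text
t 12.18 j [-37.6 -20.4 123.9  32.3  51.6 -60.4] p [ 0.5512 -0.2016  0.2326] x [ 0.612  0.059 -0.789] y [0.78  0.121 0.614] tilt 37.91 F [-1.3 -0.7  1.1] w 0.009
grasp st-x -45.5 y 2.7 z 180.1 r 185.7 ang 75.8 torque [-0.19  0.33 -0.08] zaxis [ 0.131 -0.991  0.028]
```

Call:
{"fn": "play_rows", "kwargs": {"fingers": [1,1,1,1], "xyz": [[-0.001,0,0.004],[-0.001,0,0.004],[-0.001,0,0.004],[-0.001,0,0.004]], "spin": [0,0,0,0]}}

```text
time_s: 12.52
ee_pos: [0.543, -0.2004, 0.2432]
ee_rot: [88.0, 52.6, 5.9]
contact_force: [1.3, -0.7, -2.5]
gripper_width: 0.0092
```

```bash
python3 -c "
from h import *
lid()"
```

```text
t 12.52 j [-38.1 -21.8 123.7  31.6  53.7 -59.5] p [ 0.543  -0.2004  0.2432] x [ 0.605  0.062 -0.794] y [0.786 0.117 0.607] tilt 37.43 F [ 1.3 -0.7 -2.5] w 0.0092
grasp st-x -53.3 y 4.8 z 190.8 r 198.1 ang 74.4 torque [-0.26  0.51 -0.14] zaxis [ 0.131 -0.991  0.022]
```

Call:
{"fn": "play_rows", "kwargs": {"fingers": [1,1,1], "xyz": [[-0.001,0,0.004],[-0.001,0,0.004],[-0.001,0,0.004]], "spin": [0,0,0]}}

```text
time_s: 12.77
ee_pos: [0.5388, -0.2007, 0.2557]
ee_rot: [88.0, 52.6, 5.8]
contact_force: [1.2, 0.1, -3.1]
gripper_width: 0.0095
```

```bash
python3 -c "
from h import *
lid();wsnap('w6')"
```

```text
t 12.77 j [-38.4 -22.8 123.2  31.1  55.2 -58.8] p [ 0.5388 -0.2007  0.2557] x [ 0.604  0.062 -0.794] y [0.786 0.116 0.607] tilt 37.4 F [ 1.2  0.1 -3.1] w 0.0095
grasp st-x -57.5 y 5.1 z 203.3 r 211.3 ang 74.2 torque [-0.32  0.48 -0.15] zaxis [ 0.13  -0.991  0.022]
```

View pics/w6.png

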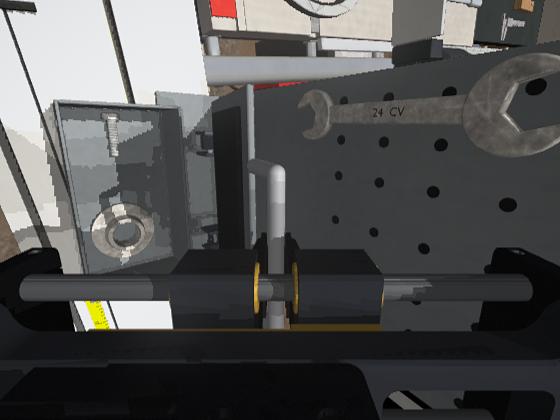

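Call:
{"fn": "play_rows", "kwargs": {"fingers": [1,1,1,1,1,1,1], "xyz": [[-0.001,0,0.004],[-0.001,0,0.005],[-0.002,0,0.008],[-0.002,0,0.015],[0,0,0.025],[0,0,0.03],[0,0,0.03]], "spin": [0,0,0,0,0,0,0]}}

```text
time_s: 13.4
ee_pos: [0.5282, -0.1977, 0.3706]
ee_rot: [89.0, 53.4, 6.8]
contact_force: [0.6, 0.7, -2.5]
gripper_width: 0.0092
```

```bash
python3 -c "
from h import *
lid();wsnap('w7');snap('side','s7')"
```

```text
t 13.4 j [-39.  -26.3 114.6  27.7  67.  -52.1] p [ 0.5282 -0.1977  0.3706] x [ 0.593  0.071 -0.802] y [0.795 0.113 0.597] tilt 36.64 F [ 0.6  0.7 -2.5] w 0.0092
grasp st-x -67.5 y 9.2 z 318.4 r 325.4 ang 78.0 torque [-0.21  0.58 -0.01] zaxis [ 0.133 -0.991  0.011]
```

View pics/w7.png

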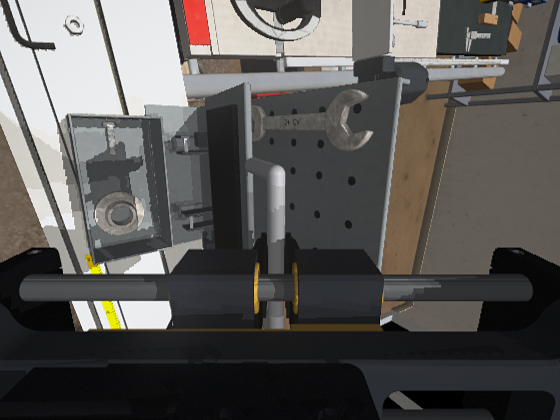

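View pics/s7.png

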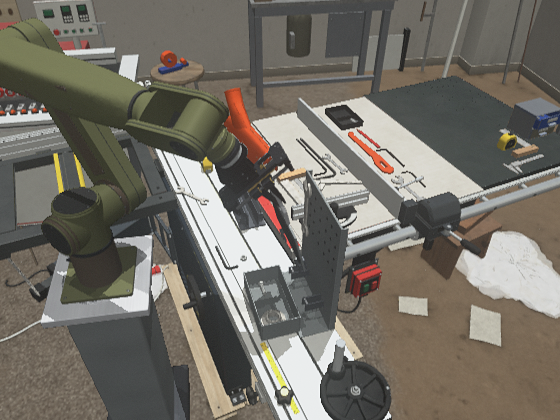

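Call:
{"fn": "play_rows", "kwargs": {"fingers": [1,1,1,1,1,1,1,1,1,1,1,1,1,1,1], "xyz": [[-0.003,0.01,0.005],[-0.003,0.02,0.005],[-0.003,0.03,0.005],[-0.003,0.034,0.003],[-0.003,0.034,0.003],[-0.003,0.034,0.003],[-0.003,0.034,0.003],[-0.003,0.034,0.002],[-0.003,0.034,0.002],[-0.003,0.034,0.002],[-0.003,0.034,0.002],[-0.003,0.034,0],[-0.003,0.03,0],[-0.002,0.02,0],[0,0.01,0]], "spin": [0,0,0,0,0.5,0.5,0,0,0,0,0,0,0,0,0]}}

```text
time_s: 14.75
ee_pos: [0.4676, 0.2493, 0.3938]
ee_rot: [89.9, 54.5, 8.3]
contact_force: [0.2, -0.5, -2.1]
gripper_width: 0.0092
```

```bash
python3 -c "
from h import *
o,R=st();print(o['ee_pos']-.019*R[:,0],R[:,2]);wsnap('w8');snap('side','s8');snap('top','t8')"
```

```text
t 14.75 j [ 28.6 -32.5 116.  -13.1  63.3  22.7] p [0.4676 0.2493 0.3938] x [ 0.575  0.084 -0.814] y [0.805 0.119 0.581] tilt 35.51 F [ 0.2 -0.5 -2.1] w 0.0092
[0.4566871  0.24773826 0.40930807] [ 1.45449394e-01 -9.89365470e-01  6.63663425e-04]
```

View pics/w8.png

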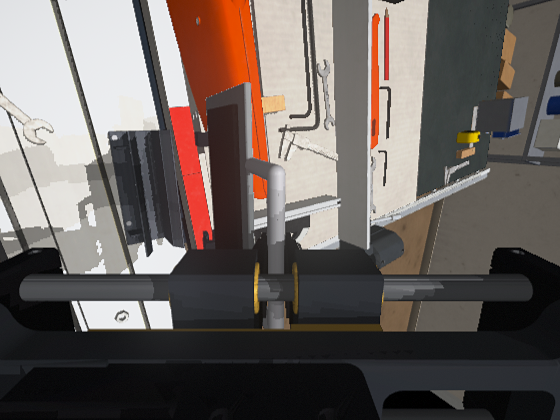

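View pics/s8.png

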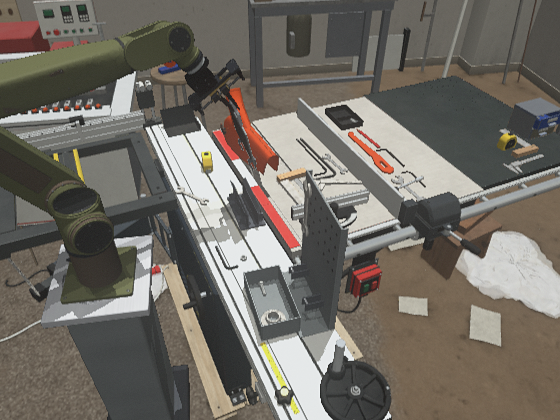

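View pics/t8.png

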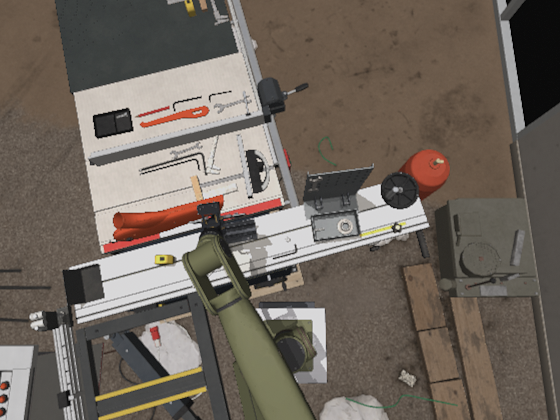

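Run:
```python
import cv2
a=cv2.imread('pics/w8.png')[70:280,80:300]; cv2.imwrite('pics/w8z.png',cv2.resize(a,None,fx=3.6,fy=2.8,interpolation=cv2.INTER_CUBIC))
a=cv2.imread('pics/s8.png')[50:240,180:300]; cv2.imwrite('pics/s8z.png',cv2.resize(a,None,fx=3.1,fy=3.1,interpolation=cv2.INTER_CUBIC))
```

```text
(no output)
```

View pics/w8z.png

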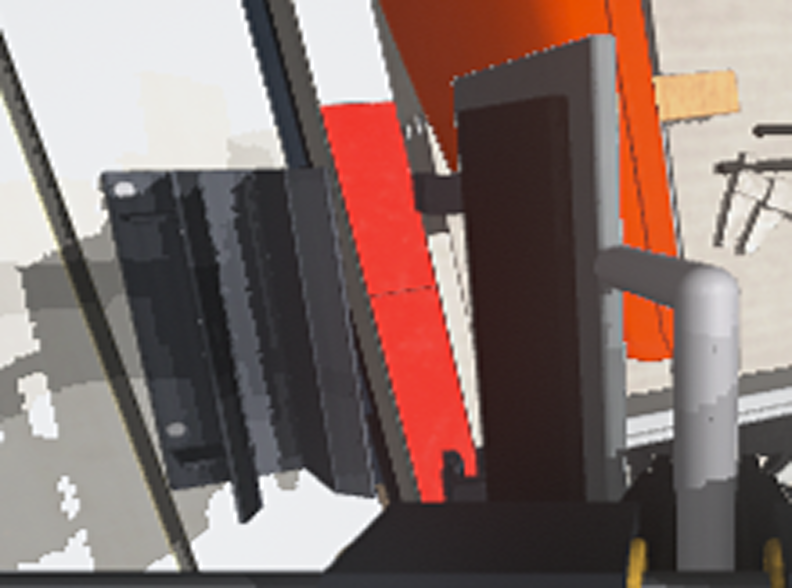

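View pics/s8z.png

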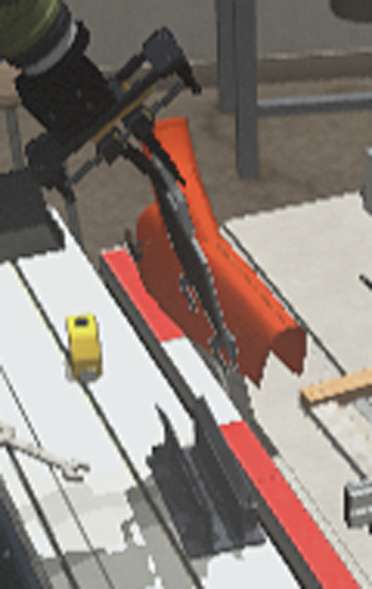

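```bash
cat >> h.py <<'E'
def lidT(th,G,yaw,P,g=4.,zb=4.):
    # lid pts mm -> world; th lid angle from shut, deg; bar at G
    th=np.radians(th); P=np.atleast_2d(np.array(P,float))-[-184,g,zb]
    X=np.cos(th)*P[:,0]+np.sin(th)*P[:,2]; Z=-np.sin(th)*P[:,0]+np.cos(th)*P[:,2]
    c,s=np.cos(yaw),np.sin(yaw)
    return np.c_[c*X-s*P[:,1],s*X+c*P[:,1],Z]/1e3+G
E
python3 - <<'E'
from h import *
o=r.get_obs();R=Ro.from_euler('xyz',o['ee_rot'],degrees=True).as_matrix();G=o['ee_pos']-.019*R[:,0]
yaw=np.arctan2(R[0,2],-R[1,2]);print(np.degrees(yaw))
C=wcam('w8')
z=lambda q:np.round((q-[80,70])*[3.6,2.8]).astype(int).tolist()
P=[[-18,100,1.5],[-142,100,1.5],[-142,100,6.5],[-184,50,4],[24,67,0],[24,-53,0]]
for th in(65,70,75,80,85,90):print(th,z(proj(C,lidT(th,G,yaw,P))))
# rack fit
pts=[([-45,95,8],(100,173)),([-45,-95,8],(172,490)),([-27,95,79],(173,172)),([-27,-95,79],(242,522)),([27,95,79],(325,170)),([27,-95,79],(382,497))]
A=np.array([a for a,_ in pts])/1e3;a=np.array([b for _,b in pts])/[3.6,2.8]+[80,70]
f=lambda p:(proj(C,T(p,A))-a).ravel()
q=least_squares(f,[.478,.22,.13],loss='soft_l1');print(q.x,np.degrees(q.x[2]),np.round(f(q.x).reshape(-1,2),1).tolist())
def g(q):
    P=T(q[:3],A);P[:,2]+=q[3];return (proj(C,P)-a).ravel()
q=least_squares(g,[.478,.22,.13,0],loss='soft_l1');print(q.x,np.round(g(q.x).reshape(-1,2),1).tolist())
E
```

```text
8.271855897432326
65 [[591, 113], [648, 72], [677, 72], [707, 328], [579, 202], [589, 467]]
70 [[540, 112], [627, 71], [656, 72], [707, 328], [524, 202], [538, 470]]
75 [[488, 111], [606, 70], [635, 71], [707, 328], [467, 202], [487, 475]]
80 [[435, 110], [586, 69], [614, 71], [707, 328], [409, 203], [434, 481]]
85 [[381, 108], [566, 68], [593, 70], [707, 328], [350, 204], [380, 488]]
90 [[325, 106], [546, 67], [573, 69], [707, 328], [288, 204], [325, 497]]
[0.47783242 0.23040228 0.17662001] 10.119581060091814 [[0.0, -0.5], [0.3, 1.1], [1.0, -0.7], [1.8, 0.8], [-1.3, -1.0], [-2.7, 1.0]]
[ 0.4784993   0.2297403   0.17486016 -0.00548577] [[0.2, -0.0], [0.1, 0.4], [0.9, -0.2], [1.3, 0.0], [-1.8, -0.4], [-3.5, 0.3]]
```

Run:
```python
from h import *
o=r.get_obs();R=Ro.from_euler('xyz',o['ee_rot'],degrees=True).as_matrix();G=o['ee_pos']-.019*R[:,0]
yaw=np.arctan2(R[0,2],-R[1,2]);C=wcam('w8')
P=[[-18,100,1.5],[-142,100,1.5],[-142,100,6.5],[-184,55,4],[24,67,0],[24,-53,0]]
obs=np.array([(455,82),(592,40),(612,36),(708,265),(415,198),(450,455)])/[3.6,2.8]+[80,70]
def M(q):
    th,g,zb,psi=q; W=lidT(th,G,yaw,P,g,zb)-G
    return Ro.from_rotvec(R[:,1]*np.radians(psi)).apply(W)+G
f=lambda q:(proj(C,M(q))-obs).ravel()
q=least_squares(f,[78,0,4,0],x_scale=[5,5,3,3],loss='soft_l1');print(q.x,np.round(f(q.x).reshape(-1,2),1).tolist())
q=least_squares(lambda q:f([*q,0]),[78,0,4],loss='soft_l1');print(q.x,np.round(f([*q.x,0]).reshape(-1,2),1).tolist())
```

```text
[78.48501966 -2.50652941  3.97356812  0.65146806] [[-1.9, 1.1], [-0.4, -2.0], [1.9, -0.1], [-0.2, 0.7], [2.7, -6.1], [-0.2, 1.8]]
[78.49212196 -2.83729377  4.04497828] [[-1.6, 2.7], [-0.3, -1.6], [2.0, 0.4], [-0.3, -0.0], [2.9, -4.5], [-0.3, 3.4]]
```

Call:
{"fn": "play_rows", "kwargs": {"fingers": [1,1,1,1,1,1], "xyz": [[-0.006,-0.009,-0.01],[-0.006,-0.009,-0.02],[-0.005,-0.008,-0.02],[0,0,-0.02],[0,0,-0.01],[0,0,0]], "spin": [0.5,0.5,0.5,0,0,0]}}

```text
time_s: 15.4
ee_pos: [0.4495, 0.2146, 0.3095]
ee_rot: [89.8, 54.6, 9.2]
contact_force: [-0.3, -0.1, -2.8]
gripper_width: 0.0091
```

Run:
```python
from h import *
o,R=st();print(o['ee_pos']-.019*R[:,0],R[:,2]);wsnap('w9');snap('side','s9')
a=cv2.imread('pics/w9.png')[70:280,80:300]; cv2.imwrite('pics/w9z.png',cv2.resize(a,None,fx=3.6,fy=2.8,interpolation=cv2.INTER_CUBIC))
a=cv2.imread('pics/s9.png')[80:250,180:310]; cv2.imwrite('pics/s9z.png',cv2.resize(a,None,fx=3.5,fy=3.5,interpolation=cv2.INTER_CUBIC))
```

```text
t 15.4 j [ 24.5 -38.1 127.1 -10.5  57.   18.1] p [0.4495 0.2146 0.3095] x [ 0.572  0.093 -0.815] y [0.804 0.134 0.579] tilt 35.4 F [-0.3 -0.1 -2.8] w 0.0091
[0.43860839 0.21281116 0.3249981 ] [ 0.16324713 -0.9865826   0.00226938]
```

View pics/w9z.png

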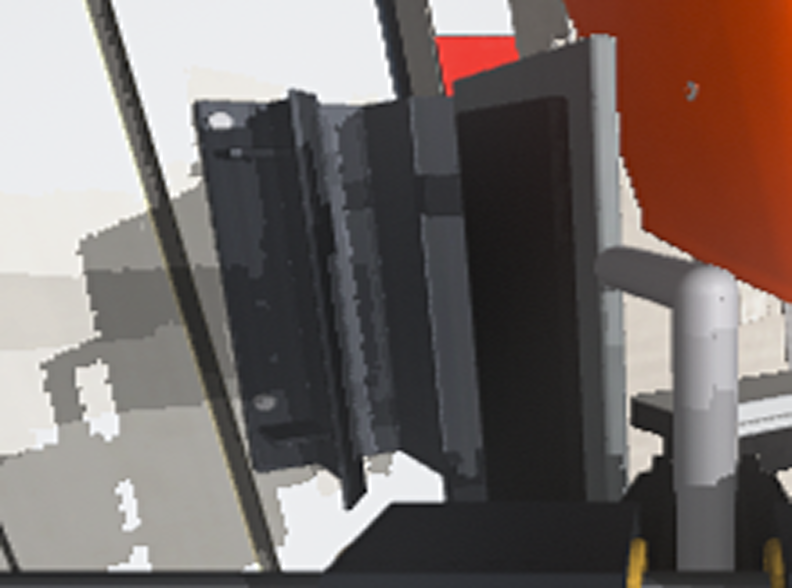

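View pics/s9z.png

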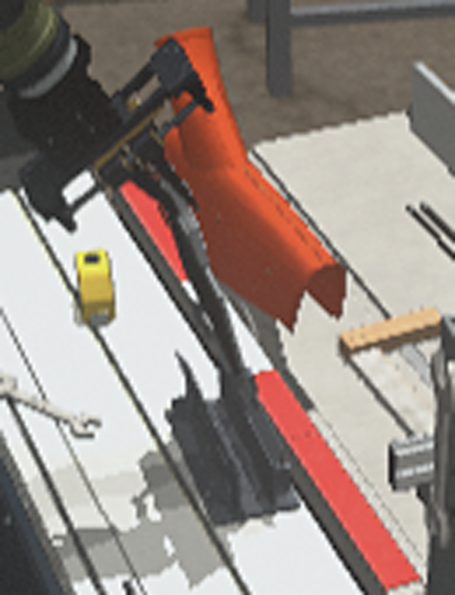

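Refit rack and compute the lid-to-rack offset in this same view (errors cancel).

Run:
```python
from h import *
o=r.get_obs();R=Ro.from_euler('xyz',o['ee_rot'],degrees=True).as_matrix();G=o['ee_pos']-.019*R[:,0]
yaw=np.arctan2(R[0,2],-R[1,2]);C=wcam('w9')
pts=[([-45,95,8],(195,102)),([-45,-95,8],(255,470)),([-27,95,79],(292,92)),([-27,-95,79],(352,508))]
A=np.array([a for a,_ in pts])/1e3;a=np.array([b for _,b in pts])/[3.6,2.8]+[80,70]
f=lambda p:(proj(C,T(p,A))-a).ravel()
q=least_squares(f,[.478,.22,.13],loss='soft_l1');print('rack',q.x,np.degrees(q.x[2]),np.round(f(q.x).reshape(-1,2),1).tolist())
rp=q.x
P=[[-18,100,1.5],[-142,100,1.5],[-142,100,6.5],[-184,55,4]]
obs=np.array([(455,82),(590,40),(612,36),(708,265)])/[3.6,2.8]+[80,70]
g=lambda q:(proj(C,lidT(q[0],G,yaw,P,q[1],q[2]))-obs).ravel()
q=least_squares(g,[78,0,4],loss='soft_l1');print(q.x,np.round(g(q.x).reshape(-1,2),1).tolist(),np.degrees(yaw))
L=lidT(q.x[0],G,yaw,[[0,0,0]],q.x[1],q.x[2])[0];d=L[:2]-rp[:2];c,s=np.cos(rp[2]),np.sin(rp[2])
print('lid',L,'in rack x,y mm',1e3*(c*d[0]+s*d[1]),1e3*(-s*d[0]+c*d[1]))
```

```text
rack [0.47707617 0.23029185 0.17644791] 10.109720351133863 [[-0.8, -0.8], [0.2, 2.2], [0.8, -1.0], [0.2, 1.2]]
[77.86003634  0.2685624   6.24782603] [[-0.4, 2.2], [0.1, -2.4], [2.0, -0.4], [-0.7, 0.9]] 9.443914012738997
lid [0.47165213 0.21869062 0.14674025] in rack x,y mm -7.376237164431494 -10.46899589261707
```

Call:
{"fn": "play_rows", "kwargs": {"fingers": [1,1,1,1,1,1], "xyz": [[0.002,0.005,0],[0.001,0.003,-0.01],[0,0,-0.015],[0,0,-0.015],[0,0,-0.01],[0,0,0]], "spin": [0.5,0,0,0,0,0]}}

```text
time_s: 16.0
ee_pos: [0.4572, 0.2266, 0.2695]
ee_rot: [90.3, 53.6, 10.3]
contact_force: [-0.8, -0.2, -3.5]
gripper_width: 0.0091
```

```bash
cat > chk.py <<'E'
from h import *
import sys
n=sys.argv[1]
o,R=st();G=o['ee_pos']-.019*R[:,0];yaw=np.arctan2(R[0,2],-R[1,2]);rp=[.4775,.2303,np.radians(9.9)]
L=lidT(78,G,yaw,[[0,0,0]],-1,5)[0];d=L[:2]-rp[:2];c,s=np.cos(rp[2]),np.sin(rp[2])
print('G',G,'yaw',np.degrees(yaw),'lid',L,'in rack x,y mm',1e3*(c*d[0]+s*d[1]),1e3*(-s*d[0]+c*d[1]))
wsnap('w'+n);snap('side','s'+n)
a=cv2.imread(f'pics/w{n}.png')[70:280,80:300]; A=cv2.resize(a,None,fx=2,fy=2,interpolation=cv2.INTER_CUBIC)
a=cv2.imread(f'pics/s{n}.png')[100:240,195:299]; B=cv2.resize(a,None,fx=3,fy=3,interpolation=cv2.INTER_CUBIC)
cv2.imwrite(f'pics/c{n}.png',np.hstack([A,B]))
E
python3 chk.py 10
```

```text
t 16.0 j [ 25.5 -36.  129.9 -11.5  51.2  19.9] p [0.4572 0.2266 0.2695] x [ 0.584  0.106 -0.805] y [0.793 0.139 0.593] tilt 36.37 F [-0.8 -0.2 -3.5] w 0.0091
G [0.44612461 0.22464376 0.28482347] yaw 10.037338760382392 lid [0.47880466 0.23144364 0.10380475] in rack x,y mm 1.4818547775082478 0.9022977916759888
```

View pics/c10.png

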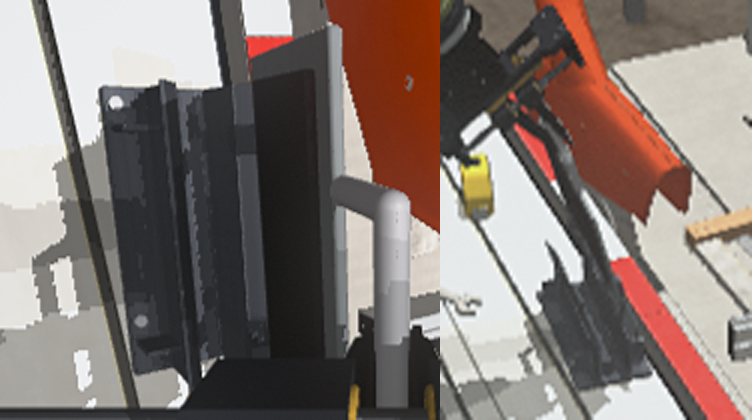

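Call:
{"fn": "play_rows", "kwargs": {"fingers": [1,1,1,1], "xyz": [[-0.005,-0.001,0],[-0.002,0,-0.012],[-0.001,0,-0.012],[0,0,0]], "spin": [0,0,0,0]}}

```text
time_s: 16.43
ee_pos: [0.4513, 0.2271, 0.2527]
ee_rot: [90.6, 52.9, 10.5]
contact_force: [-0.4, -0.4, -2.5]
gripper_width: 0.0091
```

```bash
python3 chk.py 11
```

```text
t 16.43 j [ 26.  -36.8 132.2 -12.2  49.2  21. ] p [0.4513 0.2271 0.2527] x [ 0.593  0.11  -0.797] y [0.786 0.136 0.603] tilt 37.12 F [-0.4 -0.4 -2.5] w 0.0091
G [0.43999339 0.22504308 0.26780415] yaw 10.080586870964316 lid [0.4726683  0.23186763 0.08678543] in rack x,y mm -4.490233924089682 2.374997721302374
```

View pics/c11.png

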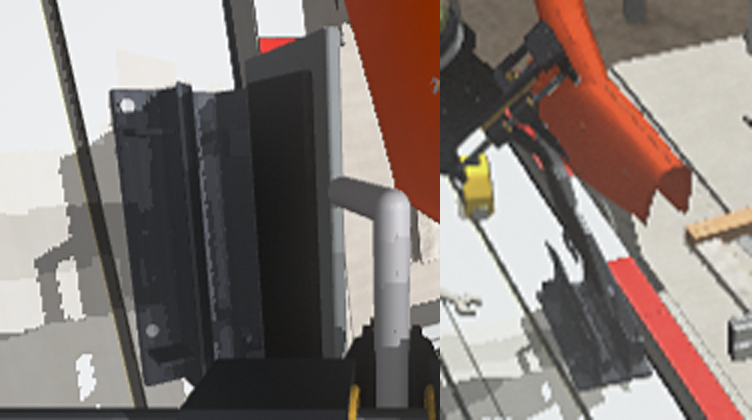

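Call:
{"fn": "play_rows", "kwargs": {"fingers": [1,1,1], "xyz": [[0,0,-0.012],[0,0,-0.012],[0,0,-0.01]], "spin": [0,0,0]}}

```text
time_s: 16.78
ee_pos: [0.4656, 0.2366, 0.2541]
ee_rot: [92.2, 49.1, 12.3]
contact_force: [-3.5, -1.2, 13.3]
gripper_width: 0.0089
```

```bash
python3 chk.py 12
```

```text
t 16.78 j [ 26.1 -36.3 132.9 -13.   44.   22.2] p [0.4656 0.2366 0.2541] x [ 0.64   0.139 -0.755] y [0.746 0.123 0.655] tilt 40.94 F [-3.5 -1.2 13.3] w 0.0089
G [0.45342992 0.23399345 0.26843248] yaw 10.600371337449312 lid [0.48604158 0.24111414 0.08741376] in rack x,y mm 10.273652475112915 9.184562946398808
```

View pics/c12.png

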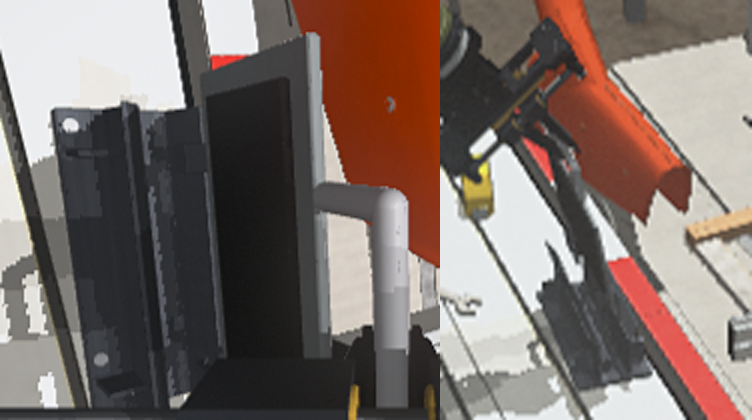

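Run:
```python
import cv2,numpy as np
o=[]
for n in ('11','12'):
    a=cv2.imread(f'pics/w{n}.png')[90:270,95:255]; a=cv2.resize(a,None,fx=2.5,fy=3.2,interpolation=cv2.INTER_CUBIC)
    o.append(np.clip(255*(a/255.)**.45,0,255).astype('uint8'))
cv2.imwrite('pics/cmp.png',np.hstack(o))
o=[]
for n in ('11','12'):
    a=cv2.imread(f'pics/s{n}.png')[150:240,215:275]; a=cv2.resize(a,None,fx=6,fy=6,interpolation=cv2.INTER_CUBIC)
    o.append(np.clip(255*(a/255.)**.5,0,255).astype('uint8'))
cv2.imwrite('pics/cmps.png',np.hstack(o))
```

```text
(no output)
```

View pics/cmp.png

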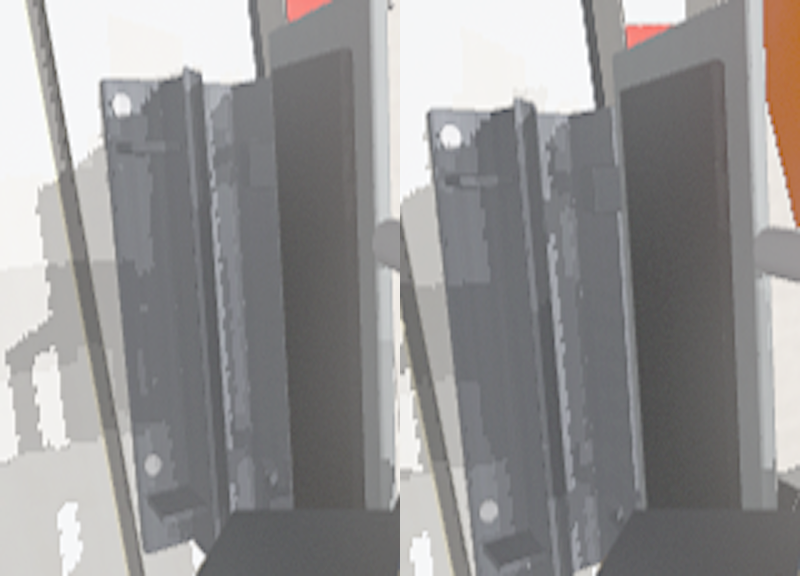

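View pics/cmps.png

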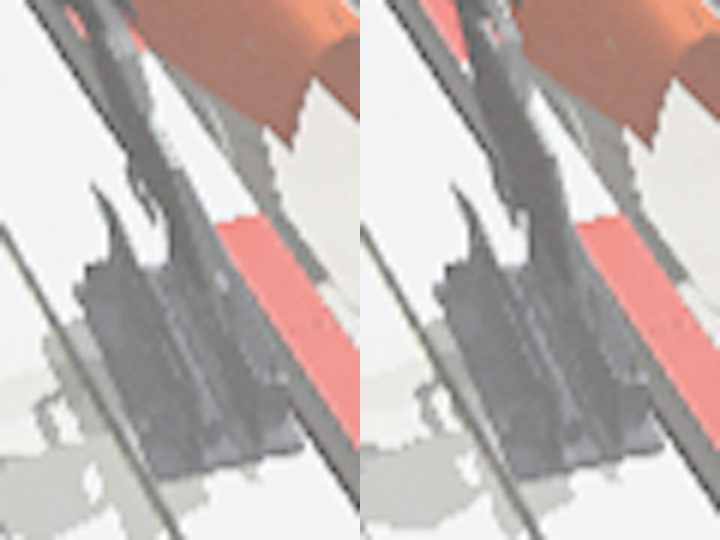

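Run:
```python
from h import *
C=wcam('w11');G=np.array([.44,.22504,.2678]);yaw=np.radians(10.1)
px=lambda u,v:(u/2+80,v/2+70)
# rack refit in w11
pts=[([-45,95,8],px(111,91)),([-45,-95,8],px(148,384)),([-27,95,79],px(182,83))]
A=np.array([a for a,_ in pts])/1e3;a=np.array([b for _,b in pts])
f=lambda p:(proj(C,T(p,A))-a).ravel()
q=least_squares(f,[.478,.23,.17]);print('rack',q.x,np.degrees(q.x[2]),np.round(f(q.x),1));rp=q.x
P=[[-18,100,1.5],[-142,100,1.5],[-184,55,4]]
obs=np.array([px(248,62),px(325,28),px(396,188)])
g=lambda q:(proj(C,lidT(q[0],G,yaw,P,q[1],q[2]))-obs).ravel()
q=least_squares(g,[78,0,4]);print(q.x,np.round(g(q.x),1))
print('hooktip', proj(C,lidT(q.x[0],G,yaw,[[24.5,67,-12],[24.5,53,-12],[24.5,67,12],[24.5,53,12],[0,67,-12],[0,53,-12]],q.x[1],q.x[2])).round(1).tolist())
c,s=np.cos(rp[2]),np.sin(rp[2])
for Pt in([0,0,0],[24.5,0,-12],[24.5,0,12]):
    L=lidT(q.x[0],G,yaw,[Pt],q.x[1],q.x[2])[0];d=L[:2]-rp[:2];print(Pt,L,1e3*(c*d[0]+s*d[1]),1e3*(-s*d[0]+c*d[1]))
print('rack wall pts y=60', proj(C,T(rp,np.array([[-27,60,79],[-16,60,62],[-16,60,8],[16,60,8],[16,60,62],[27,60,79]])/1e3)).round(1).tolist())
```

```text
rack [0.47835722 0.23086163 0.182485  ] 10.455620262795524 [ 0.1 -1.2  0.5  2.3 -0.  -0.6]
[77.47603344 -0.73305639  2.61725764] [-0.6  1.8  1.3 -1.1 -0.9 -0. ]
hooktip [[185.8, 137.3], [186.8, 150.0], [207.3, 137.1], [208.1, 149.5], [189.1, 137.4], [190.2, 151.1]]
[0, 0, 0] [0.47663776 0.23231077 0.08761066] -1.4279286870090708 1.7371231265963551
[24.5, 0, -12] [0.47033528 0.23118813 0.06109145] -7.8294946191748735 1.7768565207885203
[24.5, 0, 12] [0.49340114 0.23529679 0.06629581] 15.598983362074252 1.6314400772470834
rack wall pts y=60 [[174.4, 146.4], [179.2, 145.6], [164.3, 144.4], [189.1, 143.6], [206.3, 144.6], [221.4, 144.7]]
```

```bash
cat > fit12.py <<'E'
from h import *
import sys
def fit(n,rk,ld,rp0=None):
    C=wcam('w'+n);o=r.get_obs();R=Ro.from_euler('xyz',o['ee_rot'],degrees=True).as_matrix();G=o['ee_pos']-.019*R[:,0];yaw=np.arctan2(R[0,2],-R[1,2])
    px=lambda u:(u[0]/2+80,u[1]/2+70)
    A=np.array([[-45,95,8],[-45,-95,8],[-27,95,79]])/1e3;a=np.array([px(u) for u in rk])
    f=lambda p:(proj(C,T(p,A))-a).ravel()
    q=least_squares(f,[.478,.23,.17]);print('rack',q.x,np.degrees(q.x[2]),np.round(f(q.x),1));rp=q.x
    P=[[-18,100,1.5],[-142,100,1.5],[-184,55,4]]
    obs=np.array([px(u) for u in ld])
    g=lambda q:(proj(C,lidT(q[0],G,yaw,P,q[1],q[2]))-obs).ravel()
    q=least_squares(g,[78,0,4]);print('lid th,g,zb',q.x,np.round(g(q.x),1))
    c,s=np.cos(rp[2]),np.sin(rp[2])
    for Pt in([0,0,0],[24.5,0,-12],[24.5,0,12],[-184,0,4]):
        L=lidT(q.x[0],G,yaw,[Pt],q.x[1],q.x[2])[0];d=L[:2]-rp[:2];print(Pt,L.round(4),'rack x,y',(1e3*(c*d[0]+s*d[1])).round(1),(1e3*(-s*d[0]+c*d[1])).round(1))
E
python3 -c "
from fit12 import *
fit('12',[(54,110),(88,407),(127,102)],[(204,72),(308,37),(394,187)])"
```

```text
rack [0.4764455  0.23140934 0.15746291] 9.021960173911717 [-0.3 -3.   1.5  6.3  0.7 -1.9]
lid th,g,zb [80.89520883  0.1333431   2.07735163] [-0.3  0.6  0.9 -2.7 -0.4  2.1]
[0, 0, 0] [0.4801 0.2387 0.0863] rack x,y 4.8 6.6
[24.5, 0, -12] [0.4723 0.2373 0.0603] rack x,y -3.2 6.4
[24.5, 0, 12] [0.4956 0.2416 0.0641] rack x,y 20.5 7.1
[-184, 0, 4] [0.4554 0.2341 0.2687] rack x,y -20.4 6.0
```

Call:
{"fn": "play_rows", "kwargs": {"fingers": [1,1,1,1,1], "xyz": [[-0.001,0,0.01],[-0.004,-0.002,0.002],[-0.004,-0.002,0],[-0.003,-0.002,0],[0,0,0]], "spin": [0,-0.5,0,0,0]}}

```text
time_s: 17.3
ee_pos: [0.4531, 0.2301, 0.2687]
ee_rot: [92.2, 48.9, 11.7]
contact_force: [0.1, 0.4, -3.2]
gripper_width: 0.0092
```

```bash
python3 chk.py 13
```

```text
t 17.3 j [ 26.4 -39.3 133.2 -13.2  46.7  22.5] p [0.4531 0.2301 0.2687] x [ 0.643  0.133 -0.754] y [0.746 0.115 0.656] tilt 41.06 F [ 0.1  0.4 -3.2] w 0.0092
G [0.44084384 0.22759082 0.28304614] yaw 10.019804195985872 lid [0.47352597 0.23438069 0.10202742] in rack x,y mm -3.213261600504489 4.703181291884238
```

View pics/c13.png

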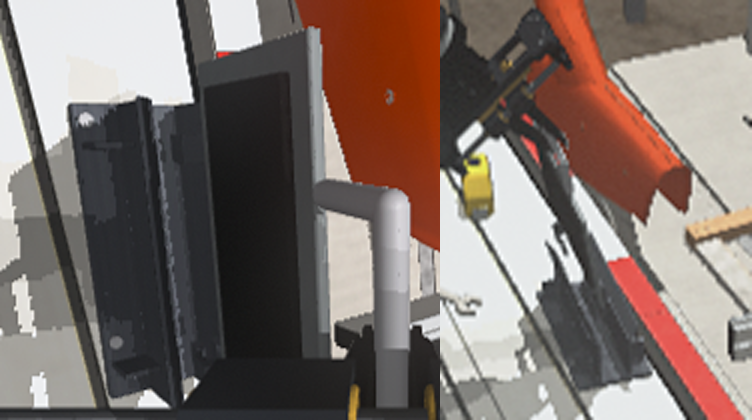

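Call:
{"fn": "play_rows", "kwargs": {"fingers": [1,1,1], "xyz": [[0,0,-0.012],[0,0,-0.012],[0,0,-0.01]], "spin": [0,0,0]}}

```text
time_s: 17.65
ee_pos: [0.4557, 0.2319, 0.2371]
ee_rot: [92.5, 48.3, 12.0]
contact_force: [5.0, 6.8, 10.0]
gripper_width: 0.0092
```

```bash
python3 chk.py 14
```

```text
t 17.65 j [ 26.4 -38.1 135.8 -14.1  42.4  23.9] p [0.4557 0.2319 0.2371] x [ 0.651  0.139 -0.746] y [0.738 0.112 0.665] tilt 41.73 F [ 5.   6.8 10. ] w 0.0092
G [0.44328579 0.22923833 0.25130017] yaw 10.139608755032588 lid [0.47595366 0.23609653 0.07028145] in rack x,y mm -0.5267256678667469 5.976080979456818
```

View pics/c14.png

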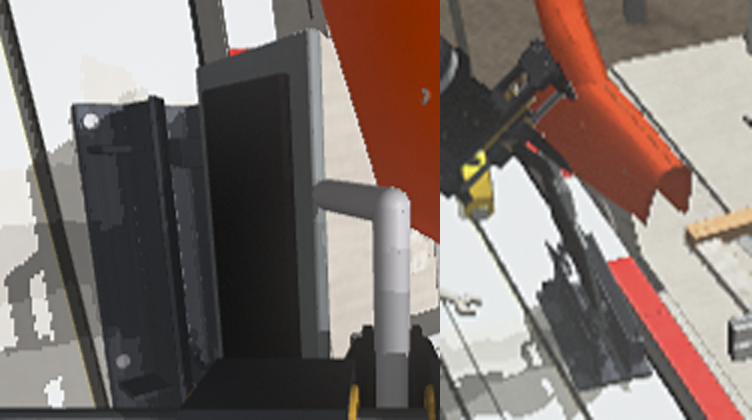

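Call:
{"fn": "play_rows", "kwargs": {"fingers": [1,1,1], "xyz": [[0.002,0,0],[0.001,0,-0.012],[0,0,-0.012]], "spin": [0,0,0]}}

```text
time_s: 18.0
ee_pos: [0.4578, 0.2307, 0.2093]
ee_rot: [92.3, 48.7, 11.8]
contact_force: [0.3, -0.6, -2.5]
gripper_width: 0.0094
```

```bash
python3 chk.py 15
```

```text
t 18.0 j [ 26.1 -36.3 137.4 -14.8  39.5  24.7] p [0.4578 0.2307 0.2093] x [ 0.646  0.135 -0.751] y [0.743 0.114 0.66 ] tilt 41.31 F [ 0.3 -0.6 -2.5] w 0.0094
G [0.44549604 0.22815178 0.22356516] yaw 10.065785610251252 lid [0.47817271 0.23496789 0.04254644] in rack x,y mm 1.4652428867282132 4.482720291752985
```

View pics/c15.png

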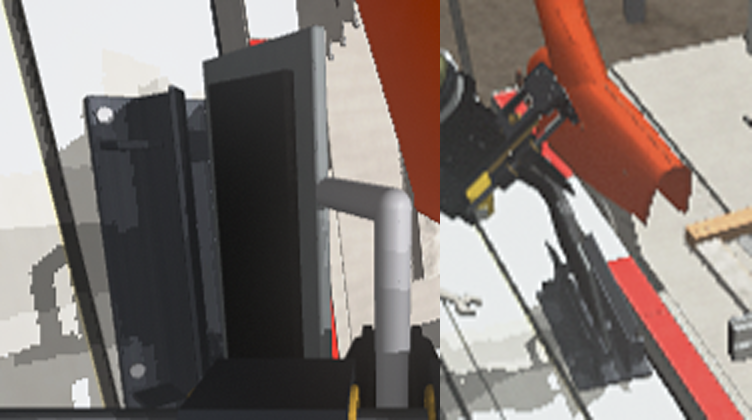

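Call:
{"fn": "play_rows", "kwargs": {"fingers": [1,1,1], "xyz": [[0,0,-0.008],[0,0,-0.005],[0,0,-0.002]], "spin": [0,0,0]}}

```text
time_s: 18.35
ee_pos: [0.4629, 0.2342, 0.2044]
ee_rot: [92.7, 47.5, 12.3]
contact_force: [-0.9, 0.8, -2.0]
gripper_width: 0.009
```

```bash
python3 chk.py 16
```

```text
t 18.35 j [ 26.1 -35.6 137.8 -15.5  37.1  25.4] p [0.4629 0.2342 0.2044] x [ 0.66   0.144 -0.737] y [0.73  0.111 0.675] tilt 42.49 F [-0.9  0.8 -2. ] w 0.009
G [0.45040085 0.23148781 0.21840124] yaw 10.317480949308548 lid [0.48304726 0.23844739 0.03738252] in rack x,y mm 6.865435481233782 7.0723344442911085
```

View pics/c16.png

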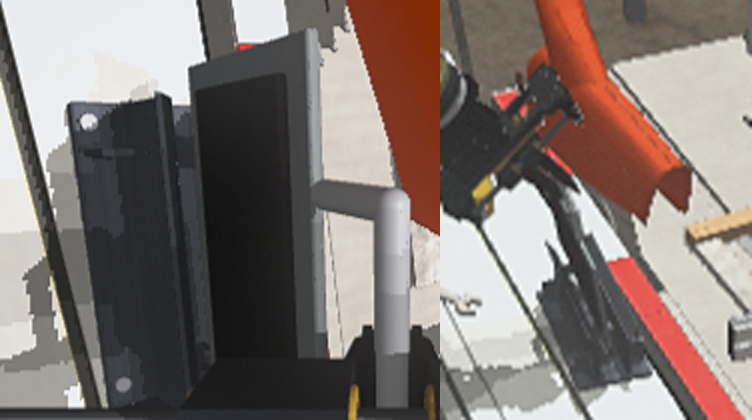

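Call:
{"fn": "play_rows", "kwargs": {"fingers": [1,1,1], "xyz": [[-0.001,0,-0.004],[-0.001,0,-0.004],[0,0,0]], "spin": [0,0,0]}}

```text
time_s: 18.7
ee_pos: [0.4643, 0.2364, 0.2044]
ee_rot: [93.0, 46.7, 12.6]
contact_force: [-0.4, -0.5, -2.1]
gripper_width: 0.0092
```

```bash
python3 chk.py 17
```

```text
t 18.7 j [ 26.3 -35.6 138.1 -16.   36.   26.1] p [0.4643 0.2364 0.2044] x [ 0.67   0.15  -0.727] y [0.72  0.108 0.685] tilt 43.33 F [-0.4 -0.5 -2.1] w 0.0092
G [0.4516021  0.23354934 0.21824482] yaw 10.456697098297298 lid [0.4842315  0.24058823 0.0372261 ] in rack x,y mm 8.400112069111946 8.977690875787287
```

View pics/c17.png

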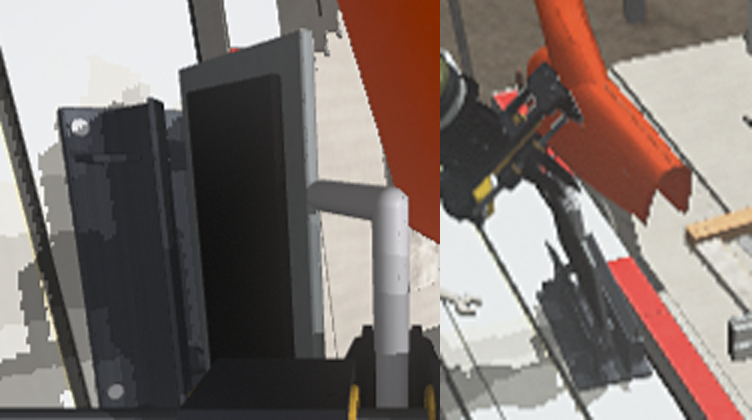

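Call:
{"fn": "play_rows", "kwargs": {"fingers": [0.7,0.6,0.5,0.4,0.2,0], "xyz": [[0,0,0],[0,0,0],[0,0,0],[0,0,0],[0,0,0],[0,0,0]], "spin": [0,0,0,0,0,0]}}

```text
time_s: 19.3
ee_pos: [0.4631, 0.2354, 0.2009]
ee_rot: [93.0, 47.0, 12.5]
contact_force: [-0.1, -0.2, -0.6]
gripper_width: 0.0365
```

```bash
python3 chk.py 18
```

```text
t 19.3 j [ 26.3 -35.5 138.3 -15.9  36.1  26.1] p [0.4631 0.2354 0.2009] x [ 0.666  0.148 -0.731] y [0.724 0.108 0.681] tilt 43.01 F [-0.1 -0.2 -0.6] w 0.0365
G [0.45040582 0.23262153 0.2148285 ] yaw 10.366051248194562 lid [0.48304632 0.23960879 0.03380979] in rack x,y mm 7.064186259907238 8.216597392813176
```

View pics/c18.png

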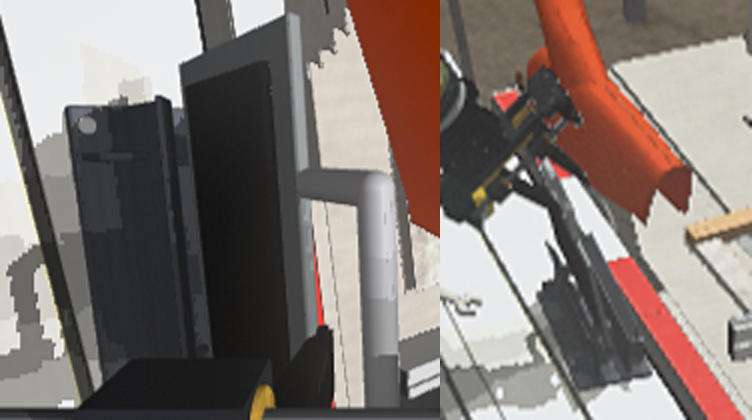

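Call:
{"fn": "play_rows", "kwargs": {"fingers": [-0.6,-0.7,-0.7,-0.7,-0.7,-0.7,-0.7,-0.7], "xyz": [[0,0,0],[0,0,0],[0,0,0],[0,0,0],[0,0,0],[0,0,0],[0,0,0],[0,0,0]], "spin": [0,0,0,0,0,0,0,0]}}

```text
time_s: 20.07
ee_pos: [0.4631, 0.2355, 0.2011]
ee_rot: [93.0, 47.0, 12.5]
contact_force: [-0.1, -0.3, -0.1]
gripper_width: 0.0807
```

```bash
python3 chk.py 19
```

```text
t 20.07 j [ 26.3 -35.5 138.3 -15.9  36.1  26.1] p [0.4631 0.2355 0.2011] x [ 0.666  0.148 -0.731] y [0.724 0.108 0.681] tilt 43.03 F [-0.1 -0.3 -0.1] w 0.0807
G [0.45048602 0.2326721  0.21503389] yaw 10.366213451606695 lid [0.4831265  0.23965945 0.03401518] in rack x,y mm 7.1518829903210595 8.252723405301587
```

View pics/c19.png

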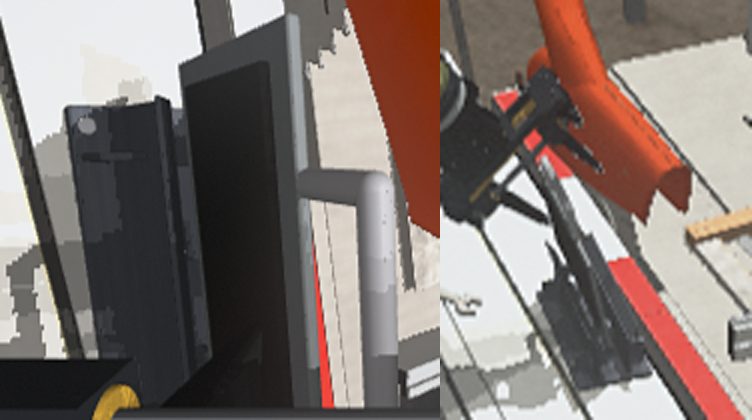

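View pics/w19.png

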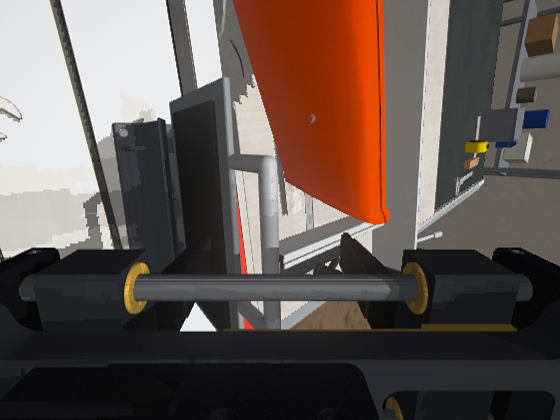

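Call:
{"fn": "play_rows", "kwargs": {"fingers": [-0.7,-0.7,-0.7,-0.7,-0.7,-0.7,-0.7,-0.7,-0.7,-0.7,-0.7], "xyz": [[-0.008,-0.002,0.01],[-0.01,-0.002,0.014],[-0.01,-0.002,0.016],[-0.01,-0.002,0.018],[-0.01,-0.002,0.018],[-0.005,-0.001,0.02],[0,0,0.025],[0,0,0.03],[0,0,0.03],[0,0,0.01],[0,0,0]], "spin": [0,0,0,0,0,0,0,0,0,0,0]}}

```text
time_s: 21.08
ee_pos: [0.404, 0.222, 0.396]
ee_rot: [92.9, 47.3, 12.5]
contact_force: [0.0, 0.6, -0.1]
gripper_width: 0.081
```

```bash
python3 chk.py 20; python3 -c "
from h import *
snap('top','t20')"
```

```text
t 21.08 j [ 29.2 -48.2 126.2 -12.9  61.2  21.6] p [0.404 0.222 0.396] x [ 0.662  0.146 -0.735] y [0.728 0.109 0.677] tilt 42.66 F [ 0.   0.6 -0.1] w 0.081
G [0.39141218 0.21924036 0.41000559] yaw 10.349251667559054 lid [0.42405473 0.22621805 0.22898688] in rack x,y mm -53.351240593152646 5.1676276034365385
```

View pics/w20.png

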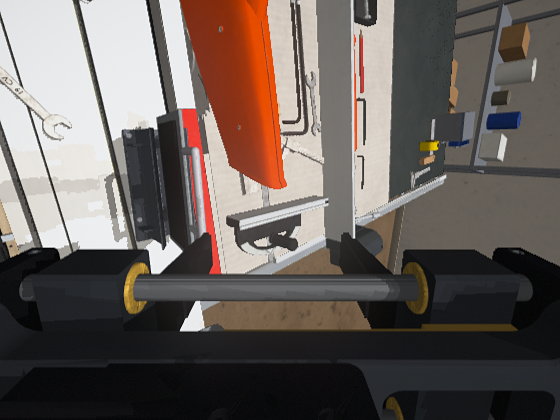

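View pics/s20.png

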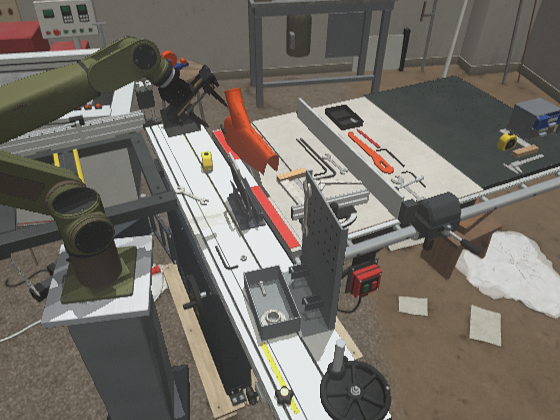

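Run:
```python
import cv2
a=cv2.imread('pics/w20.png')[95:260,105:225]; cv2.imwrite('pics/w20z.png',cv2.resize(a,None,fx=3.6,fy=3.6,interpolation=cv2.INTER_CUBIC))
a=cv2.imread('pics/s20.png')[150:240,205:285]; cv2.imwrite('pics/s20z.png',cv2.resize(a,None,fx=6,fy=6,interpolation=cv2.INTER_CUBIC))
```

```text
(no output)
```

View pics/w20z.png

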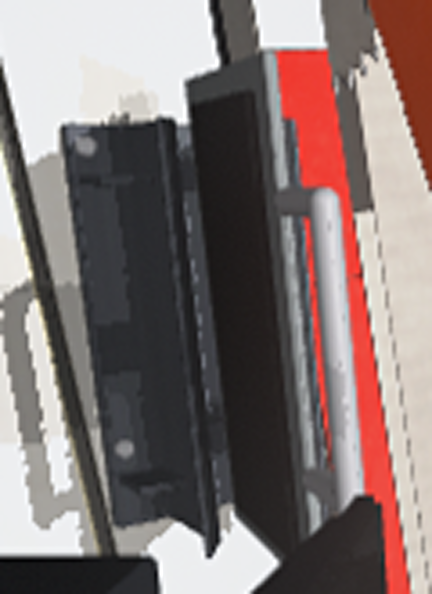

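View pics/s20z.png

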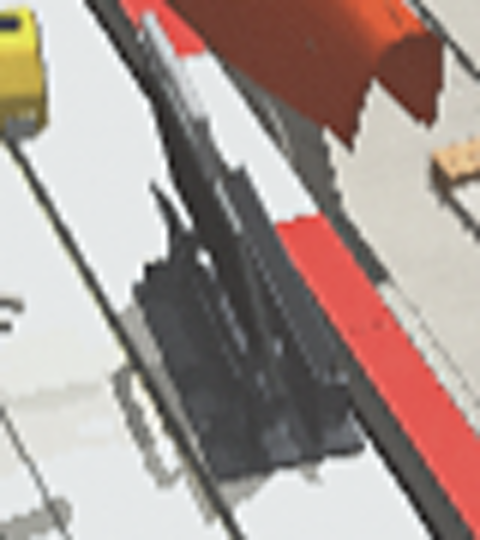

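Run:
```python
from h import *
C=wcam('w20')
z=lambda u:(u[0]/3.6+105,u[1]/3.6+95)
A=np.array([[-45,95,8],[-45,-95,8],[-27,95,79],[-27,-95,79]])/1e3;a=np.array([z(u) for u in[(63,125),(117,524),(168,118),(213,553)]])
f=lambda p:(proj(C,T(p,A))-a).ravel()
rp=least_squares(f,[.478,.23,.17],loss='soft_l1').x;print('rack',rp,np.round(f(rp),1))
P=[[-18,100,1.5],[-142,100,1.5],[-142,100,6.5],[-142,-100,1.5],[-184,55,4],[-184,-50,4]]
ob=np.array([z(u) for u in[(188,82),(262,55),(275,52),(283,558),(324,188),(350,490)]])
def g(q): # lid origin x,y,z, yaw, th
    W=lidT(q[4],np.zeros(3),q[3],P,0,0)-lidT(q[4],np.zeros(3),q[3],[[0,0,0]],0,0)+q[:3]
    return (proj(C,W)-ob).ravel()
for zf in(None,.033):
    if zf is None: q=least_squares(g,[.478,.235,.033,.17,80],x_scale=[.01,.01,.01,.05,5]).x
    else: q=least_squares(lambda v:g([v[0],v[1],zf,v[2],v[3]]),[.478,.235,.17,80],x_scale=[.01,.01,.05,5]).x; q=np.array([q[0],q[1],zf,q[2],q[3]])
    c,s=np.cos(rp[2]),np.sin(rp[2]);d=q[:2]-rp[:2]
    print(q,'yaw',np.degrees(q[3]),np.round(g(q),1),'rack xy',1e3*(c*d[0]+s*d[1]),1e3*(-s*d[0]+c*d[1]))
```

```text
rack [0.47815804 0.23080962 0.16961057] [ 0.7 -1.   0.2  1.5 -0.6 -1.   0.2  1.3]
[4.77651799e-01 2.43336410e-01 1.11905755e-03 1.41732713e-01
 8.29003079e+01] yaw 8.120686279248321 [-1.7  0.4  1.3  0.3  1.4  1.5  4.1  4.2 -1.  -1.8 -4.  -3.9] rack xy 1.6155241848914794 12.432490132044908
[4.69786588e-01 2.43546973e-01 3.30000000e-02 1.51188575e-01
 8.05861093e+01] yaw 8.662467280389667 [-0.2 -2.4  1.  -4.   1.6 -2.9  5.9 11.8 -0.8 -3.  -2.7  2.5] rack xy -6.101282903952273 13.967667187561833
```

```bash
python3 -c "
from h import *
a=cv2.imread('pics/top0.png').astype(int);b=cv2.imread('pics/t20.png').astype(int)
st();print(r.job_done())"
```

```text
t 21.23 j [ 29.2 -48.1 126.5 -12.9  61.2  21.7] p [0.4034 0.2217 0.3908] x [ 0.657  0.144 -0.74 ] y [0.732 0.112 0.672] tilt 42.29 F [ 0.2 -0.   0.2] w 0.0807
the job is handed in; nothing more can be done
None
```

I opened the chest, lifted the lid off its pins, stood it in the rack's trough and let go. The job was handed in at about 21 s of the 61 s allowed; no verdict was reported.

- **Leaning the hand:** the moves only allow turns about the vertical. I got the needed lean by pushing the arm against its reach limit, which tipped the hand about 40 degrees.
- **Opening and lifting off:** I gripped the bar and raised the lid to about 75 degrees. The first pull along its plane there freed it, with only about 3 N of downward load felt at the hand.
- **Stowing:** on the first descent the hooks caught on the rack's far flare, at about 13 N. I backed off, moved them about 12 mm towards the robot and lowered again. They met the near wall lightly on the way down, then reached the floor.

**Last checks:**
- **Position:** the lid stands 7 to 10 degrees off upright and about 12 to 14 mm from the middle along the trough. It is within about 6 mm of the trough's centre line.
- **Height:** when let go, the bar was at about 0.215 m, which fits the hooks resting on the floor. The fits from the last picture disagreed about height: left free, one put the hinge axis at 1 mm instead of about 33 mm. Fixing it at 33 mm left errors of up to 12 pixels.
- **Clearance:** the gripper was clear of the lid, with about zero force on it.
- **Other things:** judged by eye in the last side and wrist pictures, they looked undisturbed. I did not measure them or compare the pictures numerically.

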